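# Lay out microscope optics for cleaning

## Task

Lay the microscope's optics out on the blue mat for cleaning: stand the three objectives in a straight, evenly spaced row between the lens-cleaner bottle and the glass swab pot, the shortest next to the bottle, the middle-length one in the middle and the longest next to the pot. Stand the eyepiece on the mat straight behind the middle objective (on the side away from the robot), on the far half of the mat, and put the dust cap over its top. Keep the objectives and the eyepiece upright, lens end up, all the time, leave the bottle, the pot and the box of cover glasses where they are, and let go of everything.

Things in the scene. Friction and masses are not known exactly. Their poses are not given: they have to be found in the camera images.
- objective_short: The shortest of three microscope objectives, steel with a black knurled ring, 34 mm tall, standing lens end up on its threaded foot (25 mm across, 5 mm high). Straight barrel 29 mm across from 6 to 26 mm above the underside, then tapering to a nose 22 mm across. About 110 g. Origin: centre of the underside, z up; round, its yaw means nothing. Starts on the white tray.
- objective_middle: The middle-length one of three microscope objectives, steel with a black knurled ring, 46 mm tall, standing lens end up on its threaded foot (25 mm across, 5 mm high). Straight barrel 29 mm across from 6 to 30 mm above the underside, then tapering to a nose 17 mm across. About 125 g. Origin: centre of the underside, z up; round, its yaw means nothing. Starts on the white tray.
- objective_long: The longest of three microscope objectives, steel with a black knurled ring, 58 mm tall, standing lens end up on its threaded foot (25 mm across, 5 mm high). Straight barrel 29 mm across from 6 to 34 mm above the underside, then tapering to a nose 11 mm across. About 140 g. Origin: centre of the underside, z up; round, its yaw means nothing. Starts on the white tray.
- eyepiece: Microscope eyepiece, 52 mm tall, standing on its steel tube (30 mm across, 22 mm high). Black head above, to grip it by: 40 mm across from 22 to 40 mm above the underside, then narrowing to a 30 mm collar with the eye lens at 52 mm. About 110 g. Origin: centre of the underside, z up; round. Starts on the white tray.
- dust_cap: Grey plastic dust cap for the eyepiece: a round cup, open side down, 49 mm across outside, 44 mm inside, 20 mm high, top 3 mm thick, 25 g. Origin: centre of the open lower rim, z up; round. Starts on the white tray. Over the eyepiece's head it slides down until its top rests on the eye-lens collar, its origin then 35 mm above the eyepiece's.
- cleaner_bottle: White plastic lens-cleaner bottle with a black nozzle, 34 mm across, 68 mm tall, loose, standing on the mat at its left or right end. Origin: centre of the underside, z up.
- swab_pot: Small open glass pot for used swabs, 48 mm across at the rim, 42 mm tall, loose, standing on the mat at the other end from the bottle, 260 mm from it centre to centre. The line between the two runs along the mat's width, 35 mm nearer the robot than the mat's centre. Origin: centre of the underside, z up.
- mat: Blue silicone mat, fixed flat on the left or right half of the bench and turned up to 9 degrees: 210 mm from near to far edge, 320 mm wide, 3 mm thick. Origin: centre of its underside at bench height (its top is at z = 3 mm). x points to its far edge, away from the robot; y along its width to the robot's left.
- cover_glass_box: Small square clear plastic box of cover glasses with a white lid, 32 x 32 mm, 18 mm tall, loose, on the tray among the parts; not part of the job. Origin: centre of the underside, z up.
- tray: Shallow white plastic tray, fixed on the half of the bench where the mat is not, turned up to 9 degrees: 230 mm (near to far) by 290 mm, rim 8 mm high, floor 4 mm above the bench. The five parts and the cover-glass box start on its floor in any order, 70 mm or more apart between centres. Origin: centre of its underside, x to its far edge.
Things that resemble listed ones, but are neither listed nor needed, are in the scene too. Leave any purple look-alike of the objective_short alone.

How it is judged:
By the outcome, as a careful person would: the job done as asked, in the order asked, and still so for the second after the job is handed in, with the robot touching nothing.
It also fails if it takes over 115 s, if anything falls off the work surface, if the arm or the gripper's body presses on something with over 40 N, if the wrist force passes 120 N, or if a joint passes its speed limit or range.

## Robot

A 6-joint arm with a two-finger parallel gripper is mounted at the origin on the work surface. World frame = base frame: x ahead of the robot, y to its left, z up, the work surface at z = 0. Lengths are in mm, angles in rad, forces in N, time in s.
With the tool pointing down it reaches from about 350 to 875 mm from the base axis. Payload 4.2 kg.
Tool frame: the origin (TCP) lies midway between the tips of the shut fingers; the grasp point (between the pads) lies 19 mm behind it; y points along the fingers, x is the direction in which the jaws open and shut, and the axes are right-handed (so a half turn about y gives the same grasp; the last joint's range is limited). The gripper opens to 85 mm and grips with 20 to 120 N. Pads are 22 mm wide; open, the fingers measure 114 mm over their backs; the gripper's body (76 mm by 85 mm) begins 54 mm behind the grasp point. The pads swing forward as they close: fully open they stand 13 mm farther back than shut.
Start: joints at [1.441, 0.385, 0.008, 0, -1.194, -0.259], TCP at [236.891, 578.344, 231.312] pointing down, gripper open.
Joint ranges: [-3.14, 3.14], [-1.21, 2.06], [-1.07, 1.41], [-3.16, 2.05], [-2.99, -0.16], [-3.1, 3.1]. Speed limits (rad/s): [2.79, 2.79, 3.14, 3.14, 3.14, 3.14].

## Interface

Orientations are given as a unit quaternion [x, y, z, w].
In Python, from bench import read_state, get_image, job_done gives the robot as it stands.
- The arm moves only by the tool play_rows, never from a script. Its argument "series" is a list of rows, each a list of 7 numbers: the shift along the tool's x, y, z in m, then the turn, a rotation vector about the tool's x, y, z in rad, then the finger opening in m, from 0 to 0.0854. In form: [[x, y, z, wx, wy, wz, claw], ...]. A call has 1 to 10 rows; each row shifts and turns the pose as measured when the row begins, along the tool's axes as they then stand; what a row does not reach is not made up. A row lasts 1/10 s, in which the tool goes at most 50 mm and 8.59 degrees, less where a joint would pass 70% of its speed; a pose out of reach is approached as far as the arm can. A call with a gripper value outside its range is refused whole. The fingers move at their own pace and stop on an object; the grip force is fixed at half the most. Time passes only in rows, so rows that do not move let the fingers close. It gives the time, the measured TCP pose, the force and the opening at its end, in the units of the state.
- read_state(): the state, without advancing time (a new reading comes with each control period).
- get_image(name): name is "scene" or "top" or "wrist"; returns a dict with "color" (480x640x3 uint8, red, green, blue), "intrinsics" (3x3 intrinsics, pixels), "origin" and "orientation" of the camera in the world. Camera axes: x right, y down, z forward; pixel columns grow to the right and rows downward; lengths in mm; the calibration is good to about 2 mm. A picture is of the moment at which its call begins. There is no depth.
- job_done(): hands the job in, once; it reports no verdict.
The state is a dict: "clock": time; "joints": joint angles; "joint_vel": joint speeds; "joint_efforts": joint torques, N m; "position": TCP position; "ee_rot": TCP orientation; "contact_force": force on the tool from outside, world axes, zero at the start; "wrist_torque": the same for the moment, N m; "gripper_width": finger opening in mm.
Only numpy, scipy, OpenCV 4.12 (cv2) and the standard library are available. Lean on these libraries where they do the work, as an engineer would, in place of code of your own. Each camera call takes 0.05 s, during which the arm holds its last target. There are 200 camera calls.

## Working session

There is one attempt and no reset: what is moved stays moved. The work goes in short steps, Python scripts to look and compute and a tool call to move; the robot and the scene stay as the last step left them, time stands still between calls to the robot, and variables do not carry over. Pictures are saved under pics/ and viewed, about 12 in all and at most 16, crops included, and the job is handed in when it is done.

Besides the shell and the picture viewer there is one more tool, called after "Emit:" as name(argument=value, ...) on one line, values as JSON. play_rows: Moves the arm, as the interface text tells. Its arguments: {"type":"object","properties":{"series":{"type":"array","items":{"type":"array","items":{"type":"number"}}}},"required":["series"]}

```bash
mkdir -p pics; cat > h.py <<'E'
import numpy as np, cv2
from scipy.spatial.transform import Rotation as R
from bench import read_state, get_image, job_done
def snap(name,fn):
    d=get_image(name); cv2.imwrite(f'pics/{fn}.png',d['color'][:,:,::-1])
    np.savez(f'pics/{fn}.npz',K=d['intrinsics'],o=d['origin'],q=d['orientation']); return d
def ray(fn,u,v,z):
    c=np.load(f'pics/{fn}.npz'); r=R.from_quat(c['q']).apply(np.linalg.inv(c['K'])@[u,v,1]); o=c['o']
    return o+r*(z-o[2])/r[2]
def proj(fn,p):
    c=np.load(f'pics/{fn}.npz'); q=c['K']@R.from_quat(c['q']).inv().apply(np.array(p)-c['o']); return q[:2]/q[2]
E
python3 - <<'E'
from h import *
for n in('top','scene'):
    d=snap(n,n+'0'); print(n,d['origin'],d['orientation'],d['intrinsics'][0])
s=read_state(); print(s)
E
```

```text
top [ 324.86230951   18.75228418 1132.07485026] [-0.6981403   0.70926446 -0.06323724  0.07446542] [578.07901162   0.         320.44962746]
scene [1235.55915243 -115.45821488  563.87142585] [ 0.69167175  0.56361365 -0.28024704 -0.35410653] [442.68248981   0.         319.57509697]
{'clock': 0.1, 'joints': array([ 1.44058886e+00,  3.85495935e-01,  6.74681621e-03, -4.35878203e-04,
       -1.19399335e+00, -2.58625313e-01]), 'joint_vel': array([ 0.00059271, -0.00344835,  0.00131778,  0.00219339, -0.0010295 ,
        0.00173922]), 'joint_efforts': array([-2.70989631e-04, -3.93321347e+01,  1.88927776e+01,  4.19796109e+00,
       -2.61112807e-03,  4.10695904e-06]), 'position': array([236.71377998, 577.87081399, 230.31487897]), 'ee_rot': array([ 0.39449781, -0.58678648,  0.58763082, -0.39337403]), 'contact_force': array([0.18859328, 0.06313631, 0.29874833]), 'wrist_torque': array([ 0.01958451, -0.00683838,  0.04140667]), 'gripper_width': 85.23866097293822}
```

View pics/top0.png

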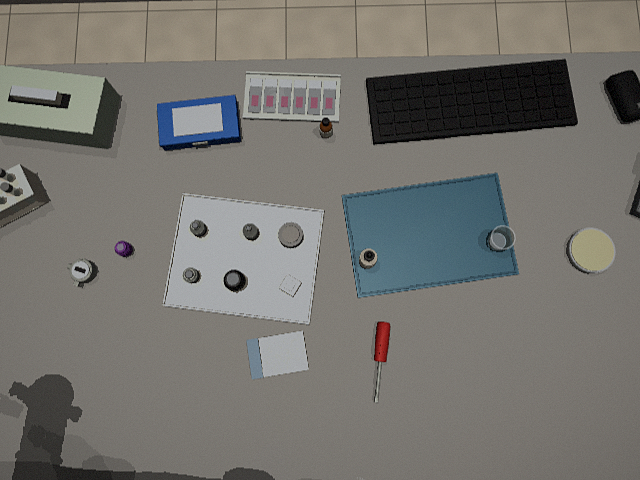

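View pics/scene0.png

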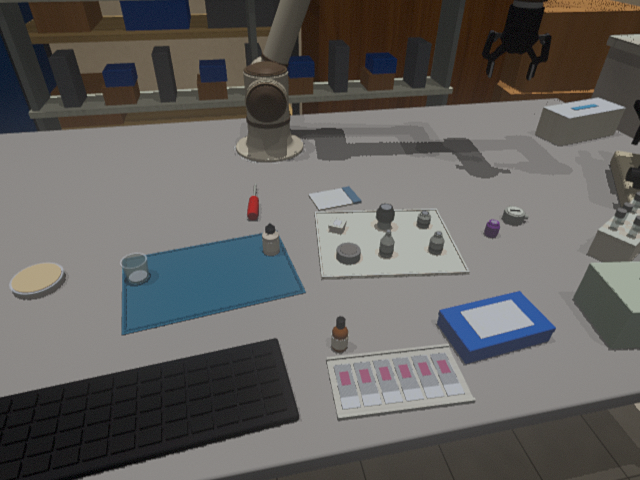

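The top view shows the tray parts: objectives near (198,228), (250,232) and (191,275), eyepiece (235,280), cap (290,235) and box (290,286). On the mat are the bottle (369,258) and the pot (501,239). The purple look-alike at (123,248) is to be left alone. Next I'll enlarge both views to tell the objectives apart.

```bash
python3 - <<'E'
from h import *
a=cv2.imread('pics/top0.png')[190:325,160:325]; b=cv2.imread('pics/scene0.png')[190:280,310:470]
a=cv2.resize(a,None,fx=4,fy=4,interpolation=3);b=cv2.resize(b,None,fx=5,fy=5,interpolation=3)
cv2.imwrite('pics/c1.png',a);cv2.imwrite('pics/c2.png',b)
m=cv2.imread('pics/top0.png')[165:305,335:525]
cv2.imwrite('pics/c3.png',cv2.resize(m,None,fx=4,fy=4,interpolation=3))
E
```

```text
(no output)
```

View pics/c1.png

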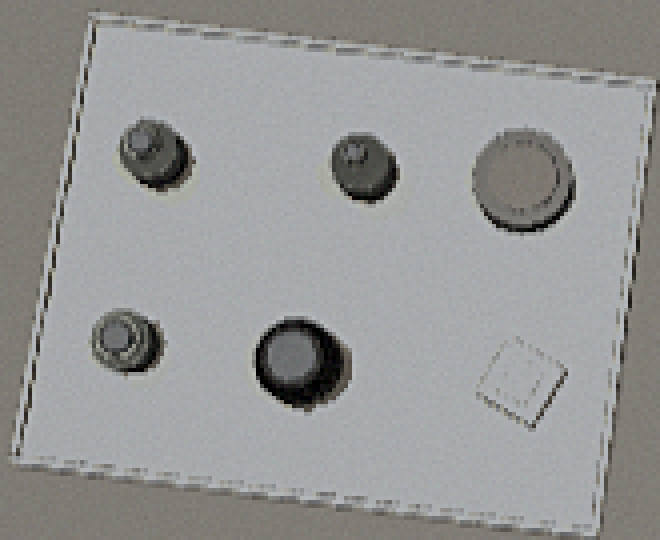

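View pics/c2.png

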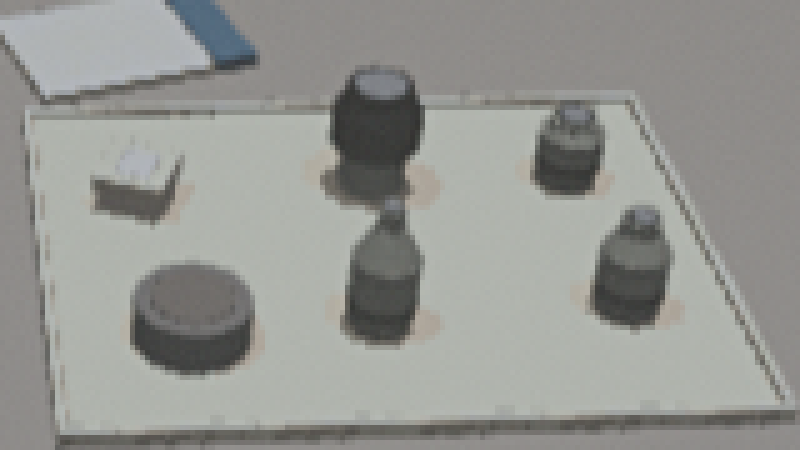

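View pics/c3.png

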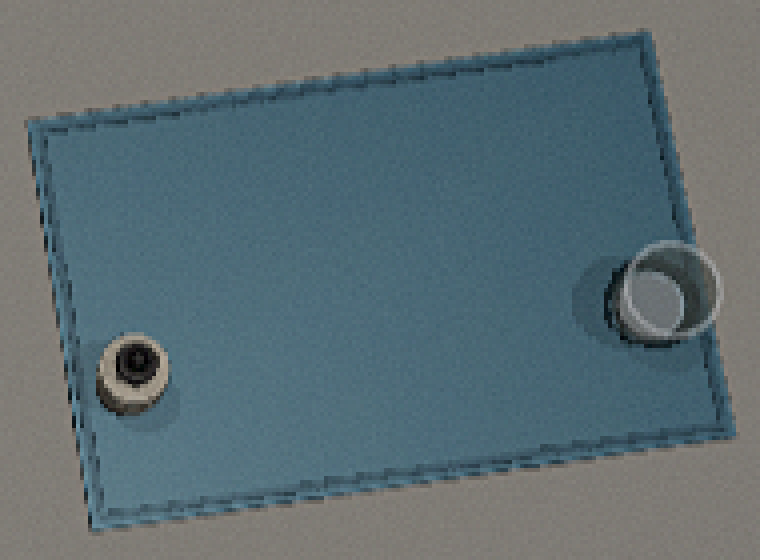

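Identification, from the enlarged crops: the noses at crop-1 (116,336), (141,138) and (354,151) are short, middle and long. Both views agree, with the longest having the narrowest nose. The eyepiece top is at (294,358) and the cap at (522,174). In crop 3 the pot rim is centred at (671,291), the bottle nozzle is at (139,360), and the mat corners are visible.

```bash
python3 - <<'E'
from h import *
def t(U,V,z,ox,oy): return ray('top0',U/4-.375+ox,V/4-.375+oy,z)
P=dict(short=t(116,336,38,160,190),middle=t(141,138,50,160,190),long=t(354,151,62,160,190),eye=t(294,358,56,160,190),cap=t(522,174,24,160,190),box=t(522,380,22,160,190),
pot=t(671,291,45,335,165),bottle=t(139,360,71,335,165))
for k,v in P.items(): print(k,v.round(1))
C=[t(*c,3,335,165)[:2] for c in((28,121),(650,32),(735,435),(95,528))]
print(np.round(C,1)); print('sides',[np.linalg.norm(C[i]-C[i-3]).round(1) for i in range(4)])
m=np.mean(C,0); x=(C[0]+C[1]-C[2]-C[3]); x/=np.linalg.norm(x); y=np.array([-x[1],x[0]])
print('mat',m.round(1),np.degrees(np.arctan2(x[1],x[0])))
d=P['bottle'][:2]-P['pot'][:2]; print('bp',np.linalg.norm(d),np.degrees(np.arctan2(-d[0],d[1])), [(x@(P[k][:2]-m)).round(1) for k in('bottle','pot')],[(y@(P[k][:2]-m)).round(1) for k in('bottle','pot')])
# scene cross-check
def s(U,V,z): return ray('scene0',U/5-.4+310,V/5-.4+190,z).round(1)
print('scene short',s(573,112,38),'mid',s(647,215,50),'long',s(393,200,62),'eye',s(384,82,56),'cap',s(193,298,24))
print(R.from_quat(read_state()['ee_rot']).as_matrix().round(3))
E
```

```text
short [485.5 288.2  38. ]
middle [579.9 276.1  50. ]
long [568.9 171.4  62. ]
eye [471.1 199.5  56. ]
cap [564.5  94.1  24. ]
box [463.2  94.6  22. ]
pot [ 544.4 -313.1   45. ]
bottle [510.8 -56.5  71. ]
[[ 646.3   -9.1]
 [ 687.1 -325.3]
 [ 480.4 -351.7]
 [ 439.8  -37.4]]
sides [np.float64(318.9), np.float64(208.3), np.float64(316.9), np.float64(208.4)]
mat [ 563.4 -180.9] 7.538277433630892
bp 258.7225142001315 7.470290508507512 [np.float64(-35.9), np.float64(-36.2)] [np.float64(130.1), np.float64(-128.6)]
scene short [482.6 285.8  38. ] mid [577.3 275.8  50. ] long [563.7 171.8  62. ] eye [470.2 200.8  56. ] cap [562.6  92.2  24. ]
[[-0.379 -0.001  0.925]
 [-0.925 -0.002 -0.379]
 [ 0.002 -1.     0.   ]]
```

```bash
cat >> h.py <<'E'
YAW=-172.5
OBJ=dict(short=(485.5,288.2),middle=(579.9,276.1),long=(568.9,171.4),eye=(471.1,199.5),cap=(564.5,94.1),
 tshort=(519.1,-120.4),tmiddle=(527.6,-184.8),tlong=(536.1,-249.2),teye=(611.9,-173.7))
def go(xy,z,n=None):
    "print rows (m, rad) from the present pose to xy,z at YAW, tool down"
    s=read_state(); M=R.from_quat(s['ee_rot']); p=s['position']; d=np.array([*xy,z])-p
    G=R.from_matrix(np.array([[np.cos(np.radians(YAW)),0,-np.sin(np.radians(YAW))],[np.sin(np.radians(YAW)),0,np.cos(np.radians(YAW))],[0,-1,0]]).T.reshape(3,3).T if 0 else
      np.column_stack([[np.cos(np.radians(YAW)),np.sin(np.radians(YAW)),0],[0,0,-1],[-np.sin(np.radians(YAW)),np.cos(np.radians(YAW)),0]]))
    rv=(M.inv()*G).as_rotvec(); n=n or int(max(np.ceil(np.linalg.norm(d)/40),np.ceil(np.degrees(np.linalg.norm(rv))/8.2),1))
    print('pos',p.round(1),'rotvec total',rv.round(4),'tool delta now mm',M.inv().apply(d).round(1),'n',n,'t',round(s['clock'],2))
    for k in range(n): print((M*R.from_rotvec(rv*k/n)).inv().apply(d/n/1000).round(4).tolist(),(rv/n).round(4).tolist())
E
sed -i 's/G=R.from_matrix(np.array.* if 0 else/G=R.from_matrix(/' h.py
python3 -c "
from h import *
go(OBJ['short'],150)"
```

```text
pos [236.7 577.9 230.3] rotvec total [-0.0011  1.0509  0.0017] tool delta now mm [173.5  80.7 340.1] n 10 t 0.1
[0.0174, 0.0081, 0.034] [-0.0001, 0.1051, 0.0002]
[0.0137, 0.0081, 0.0356] [-0.0001, 0.1051, 0.0002]
[0.0099, 0.0081, 0.0369] [-0.0001, 0.1051, 0.0002]
[0.006, 0.0081, 0.0377] [-0.0001, 0.1051, 0.0002]
[0.002, 0.008, 0.0381] [-0.0001, 0.1051, 0.0002]
[-0.002, 0.008, 0.0381] [-0.0001, 0.1051, 0.0002]
[-0.006, 0.008, 0.0377] [-0.0001, 0.1051, 0.0002]
[-0.0099, 0.008, 0.0369] [-0.0001, 0.1051, 0.0002]
[-0.0138, 0.008, 0.0356] [-0.0001, 0.1051, 0.0002]
[-0.0174, 0.008, 0.034] [-0.0001, 0.1051, 0.0002]
```

Emit:
play_rows(series=[[0.0174,0.008,0.034,0,0.105,0,0.06],[0.0137,0.008,0.0356,0,0.105,0,0.06],[0.01,0.008,0.037,0,0.105,0,0.06],[0.006,0.008,0.0377,0,0.105,0,0.06],[0.002,0.008,0.038,0,0.105,0,0.06],[-0.002,0.008,0.038,0,0.105,0,0.06],[-0.006,0.008,0.0377,0,0.105,0,0.06],[-0.01,0.008,0.037,0,0.105,0,0.06],[-0.0138,0.008,0.0356,0,0.105,0,0.06],[-0.0174,0.008,0.034,0,0.105,0,0.06]])

```text
clock: 1.1
position: [484.7, 275.8, 144.0]
ee_rot: [0.036, -0.704, 0.708, -0.033]
contact_force: [1.0, 0.7, 0.4]
gripper_width: 59.7
```

```bash
python3 -c "
from h import *
print(read_state()['gripper_width'],read_state()['joints'])
go(OBJ['short'],130)"
```

```text
59.69782251052432 [ 8.08100769e-01  3.53831100e-01 -2.77416693e-01  5.15783973e-04
 -9.46328134e-01 -7.10191210e-01]
pos [484.7 275.8 144. ] rotvec total [-0.0047 -0.0327  0.0049] tool delta now mm [ -2.   13.9 -12.3] n 1 t 1.1
[-0.002, 0.0139, -0.0123] [-0.0047, -0.0327, 0.0049]
```

Emit:
play_rows(series=[[-0.001,0.007,-0.006,0,-0.016,0.0,0.06],[-0.001,0.005,-0.006,0,-0.016,0,0.06],[0,0,0,0,0,0,0.06]])

```text
clock: 1.4
position: [486.6, 283.4, 128.9]
ee_rot: [0.047, -0.703, 0.709, -0.04]
contact_force: [-0.0, 0.7, -0.2]
gripper_width: 60.2
```

```bash
python3 -c "
from h import *
snap('wrist','w1')
for n in('short','middle'): print(n,proj('w1',(*OBJ[n],38 if n=='short' else 50)))
go(OBJ['short'],9)"
```

```text
short [320.54817345 251.50953917]
middle [178.41470646 223.66464521]
pos [486.5 283.6 129.3] rotvec total [-0.0074 -0.0076  0.009 ] tool delta now mm [ -0.6 120.2  -5.6] n 4 t 1.45
[-0.0002, 0.0301, -0.0014] [-0.0018, -0.0019, 0.0023]
[-0.0001, 0.0301, -0.0013] [-0.0018, -0.0019, 0.0023]
[-0.0, 0.0301, -0.0013] [-0.0018, -0.0019, 0.0023]
[0.0, 0.0301, -0.0012] [-0.0018, -0.0019, 0.0023]
```

View pics/w1.png

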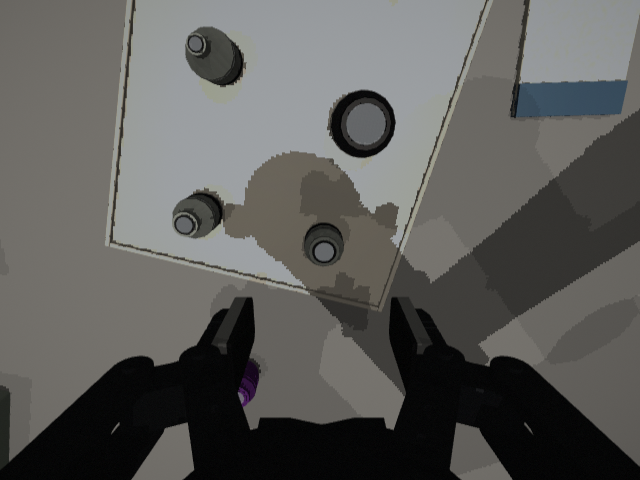

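Emit:
play_rows(series=[[0.0005,0.028,-0.0015,-0.002,-0.002,0.002,0.06],[0.0005,0.03,-0.0015,-0.002,-0.002,0.002,0.06],[0.0,0.03,-0.001,-0.002,-0.002,0.002,0.06],[0,0.02,-0.001,0,0,0,0.06],[0,0.008,0,0,0,0,0.06],[0,0,0,0,0,0,0.06]])

```text
clock: 2.05
position: [483.7, 296.6, 13.9]
ee_rot: [-0.049, 0.707, -0.704, 0.052]
contact_force: [-0.0, 0.3, 1.1]
gripper_width: 60.1
```

```bash
python3 -c "
from h import *
go(OBJ['short'],9)"
```

```text
pos [483.7 296.6  13.9] rotvec total [ 0.0044  0.012  -0.0056] tool delta now mm [-0.5  4.9  8.6] n 1 t 2.05
[-0.0005, 0.0049, 0.0086] [0.0044, 0.012, -0.0056]
```

Emit:
play_rows(series=[[0.0,0.002,0.004,0.002,0.006,-0.003,0.06],[0,0.002,0.004,0.002,0.005,-0.002,0.06],[0,0,0,0,0,0,0.06],[0,0,0,0,0,0,0.0],[0,0,0,0,0,0,0.0],[0,0,0,0,0,0,0.0],[0,0,0,0,0,0,0.0],[0,0,0,0,0,0,0.0]])

```text
clock: 2.85
position: [486.8, 290.5, 14.5]
ee_rot: [-0.044, 0.708, -0.703, 0.049]
contact_force: [-0.3, 1.3, -0.6]
gripper_width: 26.8
```

```bash
python3 -c "
from h import *
print(read_state()['contact_force'],read_state()['gripper_width'])
go(OBJ['short'],150)"
```

```text
[-0.27085577  1.29915621 -0.60095921] 26.79553959043713
pos [486.8 290.5  14.5] rotvec total [ 0.0054  0.0015 -0.0072] tool delta now mm [   0.6 -135.5    1.4] n 4 t 2.85
[0.0001, -0.0339, 0.0003] [0.0013, 0.0004, -0.0018]
[0.0002, -0.0339, 0.0004] [0.0013, 0.0004, -0.0018]
[0.0003, -0.0339, 0.0004] [0.0013, 0.0004, -0.0018]
[0.0003, -0.0339, 0.0005] [0.0013, 0.0004, -0.0018]
```

Emit:
play_rows(series=[[0,0,0,0,0,0,0.0],[0,-0.02,0,0.001,0,-0.002,0.0],[0,-0.035,0,0.001,0,-0.002,0.0],[0,-0.035,0,0.001,0,-0.002,0.0],[0,-0.03,0,0.001,0,-0.002,0.0],[0,-0.015,0,0,0,0,0.0],[0,0,0,0,0,0,0.0]])

```text
clock: 3.55
position: [485.1, 288.9, 151.5]
ee_rot: [0.049, -0.704, 0.707, -0.044]
contact_force: [-0.1, 0.5, -1.1]
gripper_width: 26.7
```

```bash
python3 -c "
from h import *
print(read_state()['contact_force'],read_state()['gripper_width'])
snap('wrist','w2')
a=cv2.imread('pics/w2.png')[200:480,160:480]; cv2.imwrite('pics/w2c.png',cv2.resize(a,None,fx=2,fy=2))
go(OBJ['tshort'],150)"
```

```text
[-0.07421137  0.48757179 -1.05388546] 26.734395138478227
pos [484.6 288.4 150.2] rotvec total [-0.004   0.0005  0.009 ] tool delta now mm [ 19.3   2.1 409.8] n 11 t 3.6
[0.0018, 0.0002, 0.0373] [-0.0004, 0.0, 0.0008]
[0.0018, 0.0002, 0.0373] [-0.0004, 0.0, 0.0008]
[0.0018, 0.0002, 0.0373] [-0.0004, 0.0, 0.0008]
[0.0018, 0.0001, 0.0373] [-0.0004, 0.0, 0.0008]
[0.0017, 0.0001, 0.0373] [-0.0004, 0.0, 0.0008]
[0.0017, 0.0001, 0.0373] [-0.0004, 0.0, 0.0008]
[0.0017, 0.0001, 0.0373] [-0.0004, 0.0, 0.0008]
[0.0017, 0.0001, 0.0373] [-0.0004, 0.0, 0.0008]
[0.0017, 0.0001, 0.0373] [-0.0004, 0.0, 0.0008]
[0.0017, 0.0001, 0.0373] [-0.0004, 0.0, 0.0008]
[0.0017, 0.0, 0.0373] [-0.0004, 0.0, 0.0008]
```

View pics/w2c.png

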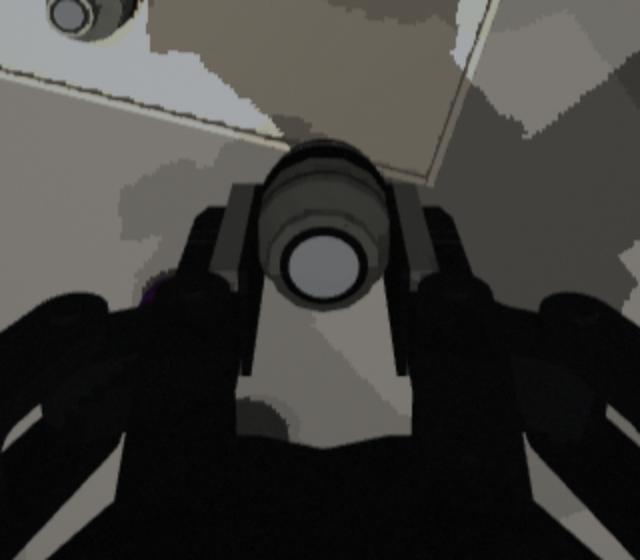

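The short objective is held upright, with its nose at crop (323,266). Moving to the mat.

Emit:
play_rows(series=[[0.001,0,0.025,0,0,0.001,0],[0.002,0,0.04,0,0,0.001,0],[0.002,0,0.045,0,0,0.001,0],[0.002,0,0.048,0,0,0.001,0],[0.002,0,0.048,0,0,0.001,0],[0.002,0,0.048,0,0,0.001,0],[0.002,0,0.048,0,0,0.001,0],[0.002,0,0.045,0,0,0.001,0],[0.002,0,0.035,0,0,0.001,0],[0.001,0,0.02,0,0,0,0]])

```text
clock: 4.6
position: [512.0, -125.8, 135.4]
ee_rot: [0.058, -0.702, 0.708, -0.039]
contact_force: [0.7, 0.6, -2.1]
gripper_width: 26.9
```

Emit:
play_rows(series=[[0,0,0,0,0,0,0],[0,0,0,0,0,0,0]])

```text
clock: 4.8
position: [509.6, -128.3, 131.7]
ee_rot: [0.059, -0.703, 0.708, -0.034]
contact_force: [0.6, 0.6, -1.0]
gripper_width: 26.9
```

```bash
python3 -c "
from h import *
print('nose vs tcp (world)',ray('w2',321.5,333,173.7)-[484.8,288.6,150.8])
go(OBJ['tshort'],60)"
```

```text
nose vs tcp (world) [ 0.22944191 -0.73543355 22.9       ]
pos [ 509.6 -128.3  131.7] rotvec total [-0.0055  0.0005  0.0346] tool delta now mm [-12.9  71.2  -7. ] n 2 t 4.8
[-0.0065, 0.0356, -0.0035] [-0.0028, 0.0002, 0.0173]
[-0.0059, 0.0357, -0.0034] [-0.0028, 0.0002, 0.0173]
```

Emit:
play_rows(series=[[-0.0065,0.02,-0.0035,-0.002,0,0.017,0],[-0.006,0.03,-0.003,-0.002,0,0.017,0],[0,0.02,0,0,0,0,0],[0,0,0,0,0,0,0]])

```text
clock: 5.2
position: [519.3, -116.5, 57.4]
ee_rot: [0.048, -0.705, 0.706, -0.047]
contact_force: [-0.2, -0.1, 0.2]
gripper_width: 26.3
```

```bash
python3 -c "
from h import *
go(OBJ['tshort'],15)"
```

```text
pos [ 519.3 -116.5   57.4] rotvec total [-0.0006  0.0047  0.0016] tool delta now mm [ 0.7 42.4  3.8] n 2 t 5.2
[0.0004, 0.0212, 0.0019] [-0.0003, 0.0024, 0.0008]
[0.0004, 0.0212, 0.0019] [-0.0003, 0.0024, 0.0008]
```

Emit:
play_rows(series=[[0.0003,0.016,0.002,0,0.002,0.001,0],[0.0003,0.014,0.0015,0,0.002,0,0],[0,0.007,0,0,0,0,0],[0,0,0,0,0,0,0]])

```text
clock: 5.6
position: [520.7, -116.7, 21.0]
ee_rot: [0.049, -0.705, 0.706, -0.049]
contact_force: [0.0, -0.8, -1.4]
gripper_width: 26.7
```

```bash
python3 -c "
from h import *
go(OBJ['tshort'],13.5)"
```

```text
pos [ 520.7 -116.7   21. ] rotvec total [-0.0013  0.0073 -0.0009] tool delta now mm [2.1 7.5 3.5] n 1 t 5.6
[0.0021, 0.0075, 0.0035] [-0.0013, 0.0073, -0.0009]
```

Emit:
play_rows(series=[[0.001,0.002,0.002,0,0.003,0,0],[0.001,0.002,0.0015,0,0.003,0,0],[0,0.002,0,0,0,0,0],[0,0,0,0,0,0,0]])

```text
clock: 6.0
position: [521.0, -120.0, 17.3]
ee_rot: [0.045, -0.705, 0.706, -0.049]
contact_force: [-0.1, -0.9, -1.1]
gripper_width: 26.7
```

```bash
python3 -c "
from h import *
print(read_state()['contact_force'])
go(OBJ['tshort'],13.5)"
```

```text
[-0.11229278 -0.85562312 -1.09036442]
pos [ 521.  -120.    17.3] rotvec total [-0.0019  0.0024 -0.0057] tool delta now mm [2.  3.8 0.1] n 1 t 6.0
[0.002, 0.0038, 0.0001] [-0.0019, 0.0024, -0.0057]
```

Emit:
play_rows(series=[[0.0015,0.002,0,0,0,-0.002,0],[0.0015,0.002,0,0,0,-0.002,0],[0,0.001,0,0,0,0,0]])

```text
clock: 6.3
position: [518.4, -120.7, 13.4]
ee_rot: [0.046, -0.705, 0.706, -0.048]
contact_force: [-3.6, 1.4, 11.0]
gripper_width: 26.6
```

```bash
python3 -c "
from h import *
print(read_state()['contact_force'])
go(OBJ['tshort'],13.5)"
```

```text
[-3.58008201  1.38413095 10.99417516]
pos [ 518.4 -120.7   13.4] rotvec total [-0.0024  0.0028 -0.0027] tool delta now mm [-0.8 -0.1 -0.2] n 1 t 6.3
[-0.0008, -0.0001, -0.0002] [-0.0024, 0.0028, -0.0027]
```

Emit:
play_rows(series=[[0,-0.0005,0,0,0,0,0.055],[0,0,0,0,0,0,0.055],[0,0,0,0,0,0,0.055],[0,0,0,0,0,0,0.055],[0,-0.02,0,0,0,0,0.055],[0,-0.04,0,0,0,0,0.055],[0,-0.04,0,0,0,0,0.055],[0,-0.03,0,0,0,0,0.055],[0,-0.01,0,0,0,0,0.055]])

```text
clock: 7.2
position: [516.7, -120.6, 156.2]
ee_rot: [0.049, -0.705, 0.706, -0.046]
contact_force: [0.5, 0.1, -0.5]
gripper_width: 54.7
```

```bash
python3 -c "
from h import *
print(read_state()['contact_force'],read_state()['gripper_width'])
snap('wrist','w3')
print(proj('w3',(519.1,-120.4,37)),proj('w3',(510.8,-56.5,71)))
go(OBJ['middle'],130)"
```

```text
[ 0.50697928  0.09087285 -0.53301534] 54.71163591844201
[317.39782447 232.60586197] [316.99695504 329.2643222 ]
pos [ 517.  -120.6  156.6] rotvec total [-0.0024  0.0027  0.0031] tool delta now mm [-115.3   25.3 -384.9] n 11 t 7.25
[-0.0105, 0.0023, -0.035] [-0.0002, 0.0002, 0.0003]
[-0.0105, 0.0023, -0.035] [-0.0002, 0.0002, 0.0003]
[-0.0105, 0.0023, -0.035] [-0.0002, 0.0002, 0.0003]
[-0.0105, 0.0023, -0.035] [-0.0002, 0.0002, 0.0003]
[-0.0104, 0.0023, -0.035] [-0.0002, 0.0002, 0.0003]
[-0.0104, 0.0024, -0.035] [-0.0002, 0.0002, 0.0003]
[-0.0104, 0.0024, -0.035] [-0.0002, 0.0002, 0.0003]
[-0.0104, 0.0024, -0.035] [-0.0002, 0.0002, 0.0003]
[-0.0104, 0.0024, -0.035] [-0.0002, 0.0002, 0.0003]
[-0.0104, 0.0024, -0.035] [-0.0002, 0.0002, 0.0003]
[-0.0104, 0.0024, -0.035] [-0.0002, 0.0002, 0.0003]
```

View pics/w3.png

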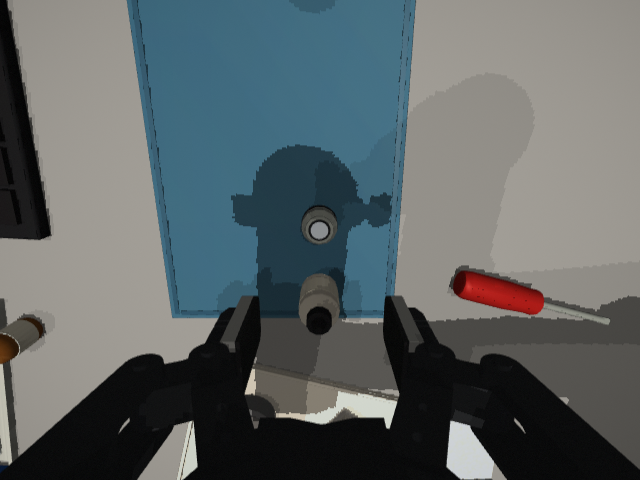

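Short stands at (319,231), predicted (317,233), with the bottle undisturbed at (319,322) and 65 mm beside it. Next is the middle objective.

Emit:
play_rows(series=[[-0.007,0.001,-0.022,0,0,0,0.055],[-0.012,0.002,-0.04,0,0,0,0.055],[-0.013,0.002,-0.044,0,0,0,0.055],[-0.0135,0.002,-0.045,0,0,0,0.055],[-0.0135,0.002,-0.045,0,0,0,0.055],[-0.0135,0.002,-0.045,0,0,0,0.055],[-0.0135,0.002,-0.045,0,0,0,0.055],[-0.013,0.002,-0.043,0,0,0,0.055],[-0.01,0.002,-0.034,0,0,0,0.055],[-0.005,0,-0.017,0,0,0,0.055]])

```text
clock: 8.25
position: [574.9, 280.9, 118.9]
ee_rot: [0.053, -0.702, 0.709, -0.034]
contact_force: [0.4, -0.7, -0.4]
gripper_width: 55.2
```

Emit:
play_rows(series=[[0,0,0,0,0,0,0.055],[0,0,0,0,0,0,0.055]])

```text
clock: 8.45
position: [573.4, 282.0, 114.8]
ee_rot: [0.056, -0.701, 0.71, -0.033]
contact_force: [0.1, 0.6, 0.7]
gripper_width: 55.1
```

```bash
python3 -c "
from h import *
go(OBJ['middle'],90)"
```

```text
pos [573.4 282.  114.8] rotvec total [-0.011  -0.0052  0.0329] tool delta now mm [-6.5 24.7  6.4] n 1 t 8.45
[-0.0065, 0.0247, 0.0064] [-0.011, -0.0052, 0.0329]
```

Emit:
play_rows(series=[[-0.003,0.012,0.003,-0.005,-0.003,0.016,0.055],[-0.003,0.013,0.003,-0.005,-0.002,0.016,0.055],[0,0,0,0,0,0,0.055]])

```text
clock: 8.75
position: [578.6, 271.9, 87.9]
ee_rot: [0.046, -0.705, 0.707, -0.044]
contact_force: [-0.3, -0.3, -0.3]
gripper_width: 55.0
```

```bash
python3 -c "
from h import *
go(OBJ['middle'],13)"
```

```text
pos [578.6 271.9  87.9] rotvec total [-0.0021 -0.0042  0.0032] tool delta now mm [-2.  74.9 -4.2] n 2 t 8.75
[-0.001, 0.0375, -0.0021] [-0.0011, -0.0021, 0.0016]
[-0.001, 0.0375, -0.002] [-0.0011, -0.0021, 0.0016]
```

Emit:
play_rows(series=[[-0.0005,0.025,-0.001,0,-0.002,0.001,0.055],[0,0.03,-0.001,0,-0.002,0.001,0.055],[0,0.015,0,0,0,0,0.055],[0,0.003,0,0,0,0,0.055],[0,0,0,0,0,0,0.055]])

```text
clock: 9.25
position: [580.7, 268.8, 17.1]
ee_rot: [0.043, -0.705, 0.706, -0.044]
contact_force: [0.2, -0.5, -0.2]
gripper_width: 54.7
```

```bash
python3 -c "
from h import *
go(OBJ['middle'],13)"
```

```text
pos [580.7 268.8  17.1] rotvec total [-0.0013 -0.0067 -0.0016] tool delta now mm [-0.1  4.1 -7.3] n 1 t 9.25
[-0.0001, 0.0041, -0.0073] [-0.0013, -0.0067, -0.0016]
```

Emit:
play_rows(series=[[0,0.002,-0.004,0,-0.004,-0.001,0.055],[0,0.002,-0.004,0,-0.003,0,0.055],[0,0,0,0,0,0,0.055],[0,0,0,0,0,0,0.0],[0,0,0,0,0,0,0],[0,0,0,0,0,0,0],[0,0,0,0,0,0,0]])

```text
clock: 9.95
position: [581.3, 278.5, 17.6]
ee_rot: [-0.044, 0.706, -0.705, 0.049]
contact_force: [0.1, 0.9, -1.7]
gripper_width: 26.7
```

```bash
python3 -c "
from h import *
print(read_state()['contact_force'],read_state()['gripper_width'])
go(OBJ['middle'],13)"
```

```text
[ 0.13094419  0.87157876 -1.65317283] 26.67907421518641
pos [581.3 278.5  17.6] rotvec total [ 0.0019  0.0009 -0.0062] tool delta now mm [1.8 4.6 2.2] n 1 t 9.95
[0.0018, 0.0046, 0.0022] [0.0019, 0.0009, -0.0062]
```

Emit:
play_rows(series=[[0,-0.02,0,0,0,-0.002,0],[0,-0.035,0,0,0,-0.002,0],[0,-0.035,0,0,0,-0.002,0],[0,-0.03,0,0,0,0,0],[0,-0.015,0,0,0,0,0],[0,0,0,0,0,0,0]])

```text
clock: 10.55
position: [579.5, 276.7, 153.2]
ee_rot: [0.049, -0.705, 0.706, -0.043]
contact_force: [0.2, 1.1, -2.3]
gripper_width: 26.4
```

```bash
python3 -c "
from h import *
print(read_state()['contact_force'],read_state()['gripper_width'])
go(OBJ['tmiddle'],140)"
```

```text
[ 0.22653874  1.09635043 -2.34929163] 26.436873815378565
pos [579.5 276.7 153.2] rotvec total [-0.0014 -0.0008  0.0074] tool delta now mm [111.2  14.6 450.8] n 12 t 10.55
[0.0093, 0.0012, 0.0376] [-0.0001, -0.0001, 0.0006]
[0.0093, 0.0012, 0.0376] [-0.0001, -0.0001, 0.0006]
[0.0093, 0.0012, 0.0376] [-0.0001, -0.0001, 0.0006]
[0.0093, 0.0012, 0.0376] [-0.0001, -0.0001, 0.0006]
[0.0093, 0.0012, 0.0376] [-0.0001, -0.0001, 0.0006]
[0.0093, 0.0012, 0.0376] [-0.0001, -0.0001, 0.0006]
[0.0093, 0.0012, 0.0376] [-0.0001, -0.0001, 0.0006]
[0.0093, 0.0011, 0.0376] [-0.0001, -0.0001, 0.0006]
[0.0093, 0.0011, 0.0376] [-0.0001, -0.0001, 0.0006]
[0.0093, 0.0011, 0.0376] [-0.0001, -0.0001, 0.0006]
[0.0093, 0.0011, 0.0376] [-0.0001, -0.0001, 0.0006]
[0.0093, 0.0011, 0.0376] [-0.0001, -0.0001, 0.0006]
```

Emit:
play_rows(series=[[0.005,0,0.022,0,0,0.001,0],[0.009,0,0.038,0,0,0.002,0],[0.0105,0,0.043,0,0,0.002,0],[0.011,0,0.045,0,0,0.002,0],[0.011,0,0.045,0,0,0.002,0],[0.011,0,0.045,0,0,0.002,0],[0.011,0,0.045,0,0,0.002,0],[0.011,0,0.045,0,0,0.002,0],[0.011,0,0.045,0,0,0.002,0],[0.01,0,0.04,0,0,0.002,0]])

```text
clock: 11.55
position: [520.3, -162.7, 139.1]
ee_rot: [0.052, -0.705, 0.706, -0.043]
contact_force: [0.8, 0.7, -1.3]
gripper_width: 26.6
```

Emit:
play_rows(series=[[0.005,0,0.02,0,0,0,0],[0,0,0,0,0,0,0],[0,0,0,0,0,0,0]])

```text
clock: 11.85
position: [511.6, -189.8, 134.4]
ee_rot: [0.052, -0.706, 0.706, -0.036]
contact_force: [0.1, 0.2, -2.6]
gripper_width: 26.5
```

```bash
python3 -c "
from h import *
snap('wrist','w4'); s=read_state()
a=cv2.imread('pics/w4.png'); cv2.imwrite('pics/w4c.png',cv2.resize(a[200:440,180:460],None,fx=2,fy=2))
go(OBJ['tmiddle'],60)"
```

```text
pos [ 511.5 -189.4  134.3] rotvec total [ 0.0011 -0.0056  0.0222] tool delta now mm [-18.2  73.9  -2.5] n 2 t 11.9
[-0.0091, 0.037, -0.0012] [0.0006, -0.0028, 0.0111]
[-0.0087, 0.0371, -0.0012] [0.0006, -0.0028, 0.0111]
```

View pics/w4c.png

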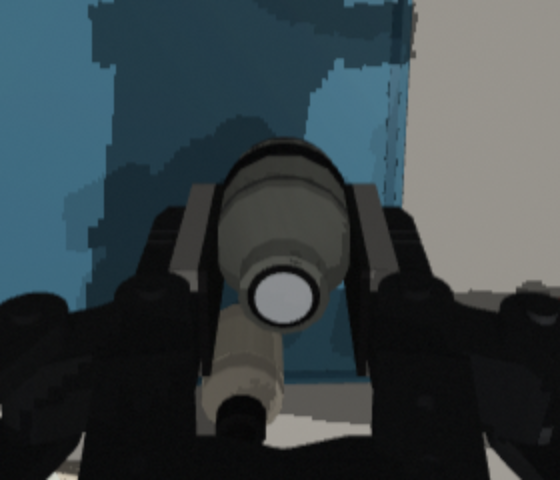

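Middle objective held upright, nose at crop (284,298).

```bash
python3 -c "
from h import *
M=R.from_quat(read_state()['ee_rot'])
print('nose vs tcp, tool',M.inv().apply(ray('w4',321.8,348.8,134.3+32.4)-[511.5,-189.4,134.3]))"
```

```text
nose vs tcp, tool [  0.50756853 -32.3980625    1.28302822]
```

Emit:
play_rows(series=[[-0.008,0.02,-0.001,0,-0.003,0.011,0],[-0.008,0.03,-0.001,0,-0.003,0.011,0],[0,0.018,0,0,0,0,0],[0,0,0,0,0,0,0]])

```text
clock: 12.3
position: [527.6, -181.1, 64.0]
ee_rot: [-0.048, 0.706, -0.705, 0.049]
contact_force: [-0.7, 0.3, -1.6]
gripper_width: 26.6
```

```bash
python3 -c "
from h import *
go(OBJ['tmiddle'],16.5)"
```

```text
pos [ 527.6 -181.1   64. ] rotvec total [ 0.0011  0.0067 -0.0021] tool delta now mm [ 0.6 47.5  3.7] n 2 t 12.3
[0.0003, 0.0237, 0.0019] [0.0005, 0.0034, -0.001]
[0.0003, 0.0237, 0.0018] [0.0005, 0.0034, -0.001]
```

Emit:
play_rows(series=[[0,0.018,0.001,0,0.003,-0.001,0],[0,0.018,0.001,0,0.003,-0.001,0],[0,0.006,0,0,0,0,0],[0,0,0,0,0,0,0]])

```text
clock: 12.7
position: [530.7, -179.7, 23.6]
ee_rot: [0.048, -0.705, 0.705, -0.05]
contact_force: [0.5, -0.2, -1.3]
gripper_width: 26.7
```

```bash
python3 -c "
from h import *
go(OBJ['tmiddle'],16.5)"
```

```text
pos [ 530.7 -179.7   23.6] rotvec total [-0.0005  0.0081 -0.0035] tool delta now mm [3.8 7.1 4.6] n 1 t 12.7
[0.0038, 0.0071, 0.0046] [-0.0005, 0.0081, -0.0035]
```

Emit:
play_rows(series=[[0.002,0.002,0.002,0,0.004,-0.002,0],[0.0015,0.001,0.0015,0,0.004,-0.002,0],[0,0,0,0,0,0,0]])

```text
clock: 13.0
position: [529.4, -183.5, 23.2]
ee_rot: [0.045, -0.705, 0.706, -0.048]
contact_force: [0.1, 0.6, -1.5]
gripper_width: 26.6
```

```bash
python3 -c "
from h import *
go(OBJ['tmiddle'],16.5)"
```

```text
pos [ 529.4 -183.5   23.2] rotvec total [-0.0017  0.0013 -0.0037] tool delta now mm [1.9 6.7 1.1] n 1 t 13.0
[0.0019, 0.0067, 0.0011] [-0.0017, 0.0013, -0.0037]
```

Emit:
play_rows(series=[[0.001,0.003,0,0,0,-0.002,0],[0.0005,0.003,0,0,0,-0.001,0],[0,0.002,0,0,0,0,0]])

```text
clock: 13.3
position: [528.6, -184.1, 16.4]
ee_rot: [0.045, -0.705, 0.706, -0.048]
contact_force: [-4.0, 1.9, 12.8]
gripper_width: 26.3
```

```bash
python3 -c "
from h import *
print(read_state()['contact_force'])
go(OBJ['tmiddle'],16.5)"
```

```text
[-3.99393325  1.90042964 12.81477566]
pos [ 528.6 -184.1   16.4] rotvec total [-0.0026  0.0012 -0.0033] tool delta now mm [ 1.1 -0.1  0.5] n 1 t 13.3
[0.0011, -0.0001, 0.0005] [-0.0026, 0.0012, -0.0033]
```

Emit:
play_rows(series=[[0.001,-0.001,0.0,0,0,0,0],[0.0005,0.0,0,0,0,0,0.0],[0,0.0,0,0,0,0,0.0]])

```text
clock: 13.6
position: [526.9, -184.4, 17.1]
ee_rot: [0.045, -0.705, 0.706, -0.048]
contact_force: [-0.2, 0.1, -1.8]
gripper_width: 26.9
```

```bash
python3 -c "
from h import *
print(read_state()['contact_force'])
go(OBJ['tmiddle'],16.5)"
```

```text
[-0.18552697  0.06505143 -1.81670688]
pos [ 526.9 -184.4   17.1] rotvec total [-0.0025  0.0011 -0.0032] tool delta now mm [-0.6  0.7  0.5] n 1 t 13.6
[-0.0006, 0.0007, 0.0005] [-0.0025, 0.0011, -0.0032]
```

Good: the error along the line now matches the short one (-0.7). Releasing.

Emit:
play_rows(series=[[0,0.0005,0,0,0,0,0.0],[0,0,0,0,0,0,0.055],[0,0,0,0,0,0,0.055],[0,-0.0005,0,0,0,0,0.055],[0,0,0,0,0,0,0.055],[0,-0.02,0,0,0,0,0.055],[0,-0.04,0,0,0,0,0.055],[0,-0.04,0,0,0,0,0.055],[0,-0.025,0,0,0,0,0.055],[0,-0.01,0,0,0,0,0.055]])

```text
clock: 14.6
position: [525.7, -184.2, 155.1]
ee_rot: [0.047, -0.705, 0.706, -0.046]
contact_force: [0.4, -0.2, -1.3]
gripper_width: 55.2
```

```bash
python3 -c "
from h import *
snap('wrist','w5'); print(read_state()['gripper_width'])
go(OBJ['long'],130)"
```

```text
54.98974707429638
pos [ 526.2 -184.3  156. ] rotvec total [-0.0027  0.0015  0.0002] tool delta now mm [ -89.3   25.  -347. ] n 9 t 14.65
[-0.0099, 0.0028, -0.0386] [-0.0003, 0.0002, 0.0]
[-0.0099, 0.0028, -0.0386] [-0.0003, 0.0002, 0.0]
[-0.0099, 0.0028, -0.0386] [-0.0003, 0.0002, 0.0]
[-0.0099, 0.0028, -0.0386] [-0.0003, 0.0002, 0.0]
[-0.0099, 0.0028, -0.0386] [-0.0003, 0.0002, 0.0]
[-0.0099, 0.0028, -0.0386] [-0.0003, 0.0002, 0.0]
[-0.0099, 0.0028, -0.0386] [-0.0003, 0.0002, 0.0]
[-0.0099, 0.0029, -0.0386] [-0.0003, 0.0002, 0.0]
[-0.0099, 0.0029, -0.0386] [-0.0003, 0.0002, 0.0]
```

Emit:
play_rows(series=[[-0.006,0,-0.02,0,0,0,0.055],[-0.01,0,-0.036,0,0,0.001,0.055],[-0.011,0,-0.04,0,0,0.002,0.055],[-0.0115,0,-0.041,0,0,0.002,0.055],[-0.0115,0,-0.041,0,0,0.002,0.055],[-0.0115,0,-0.041,0,0,0.002,0.055],[-0.011,0,-0.04,0,0,0.002,0.055],[-0.01,0,-0.036,0,0,0.002,0.055],[-0.008,0,-0.027,0,0,0.002,0.055],[-0.004,0,-0.012,0,0,0,0.055]])

```text
clock: 15.65
position: [571.5, 169.0, 139.5]
ee_rot: [0.046, -0.704, 0.708, -0.041]
contact_force: [-0.1, -0.3, 0.3]
gripper_width: 54.8
```

Emit:
play_rows(series=[[0,0,0,0,0,0,0.055],[0,0,0,0,0,0,0.055]])

```text
clock: 15.85
position: [570.3, 169.4, 136.6]
ee_rot: [0.048, -0.703, 0.708, -0.04]
contact_force: [-0.0, -0.7, -0.1]
gripper_width: 54.9
```

```bash
python3 -c "
from h import *
go(OBJ['long'],95)"
```

```text
pos [570.3 169.4 136.6] rotvec total [-0.0063 -0.0051  0.0118] tool delta now mm [ 0.6 41.6 -2.4] n 2 t 15.85
[0.0003, 0.0208, -0.0012] [-0.0031, -0.0026, 0.0059]
[0.0004, 0.0208, -0.0011] [-0.0031, -0.0026, 0.0059]
```

Emit:
play_rows(series=[[0,0.025,-0.001,-0.003,-0.003,0.006,0.055],[0,0.033,-0.001,-0.003,-0.002,0.006,0.055],[0,0.033,0,0,0,0,0.055],[0,0.018,0,0,0,0,0.055],[0,0.004,0,0,0,0,0.055],[0,0,0,0,0,0,0.055]])

```text
clock: 16.45
position: [569.4, 162.0, 20.9]
ee_rot: [0.042, -0.706, 0.706, -0.043]
contact_force: [-0.4, 0.3, 0.4]
gripper_width: 54.7
```

```bash
python3 -c "
from h import *
go(OBJ['long'],15)"
```

```text
pos [569.4 162.   20.9] rotvec total [-0.0005 -0.0106 -0.0005] tool delta now mm [-0.6  5.9 -9.4] n 1 t 16.45
[-0.0006, 0.0059, -0.0094] [-0.0005, -0.0106, -0.0005]
```

Emit:
play_rows(series=[[0,0.003,-0.004,0,-0.005,0,0.055],[0,0.003,-0.004,0,-0.005,0,0.055],[0,0,0,0,0,0,0.055],[0,0,0,0,0,0,0.055]])

```text
clock: 16.85
position: [570.6, 170.6, 18.2]
ee_rot: [-0.044, 0.706, -0.705, 0.048]
contact_force: [0.2, -0.4, -0.9]
gripper_width: 55.0
```

```bash
python3 -c "
from h import *
go(OBJ['long'],15)"
```

```text
pos [570.6 170.6  18.2] rotvec total [ 0.0019 -0.0007 -0.0068] tool delta now mm [ 1.6  3.2 -1. ] n 1 t 16.85
[0.0016, 0.0032, -0.001] [0.0019, -0.0007, -0.0068]
```

Emit:
play_rows(series=[[0,0.001,0,0,0,-0.004,0],[0,0,0,0,0,0,0],[0,0,0,0,0,0,0],[0,0,0,0,0,0,0],[0,0,0,0,0,0,0]])

```text
clock: 17.35
position: [570.8, 171.1, 18.3]
ee_rot: [-0.045, 0.707, -0.705, 0.047]
contact_force: [-0.5, 0.5, 0.6]
gripper_width: 27.0
```

Emit:
play_rows(series=[[0,-0.02,0,0,0,-0.001,0],[0,-0.035,0,0,0,-0.001,0],[0,-0.035,0,0,0,0,0],[0,-0.03,0,0,0,0,0],[0,-0.015,0,0,0,0,0],[0,0,0,0,0,0,0]])

```text
clock: 17.95
position: [568.4, 169.6, 154.0]
ee_rot: [0.048, -0.705, 0.706, -0.043]
contact_force: [-0.0, -0.3, -1.2]
gripper_width: 27.2
```

```bash
python3 -c "
from h import *
print(read_state()['contact_force'],read_state()['gripper_width'])
go(OBJ['tlong'],150)"
```

```text
[-0.01873884 -0.30282182 -1.23198896] 27.179155636351098
pos [568.4 169.6 154. ] rotvec total [ 0.0001 -0.0018  0.0071] tool delta now mm [ 85.9   4.6 411.1] n 11 t 17.95
[0.0078, 0.0004, 0.0374] [0.0, -0.0002, 0.0006]
[0.0078, 0.0004, 0.0374] [0.0, -0.0002, 0.0006]
[0.0078, 0.0004, 0.0374] [0.0, -0.0002, 0.0006]
[0.0078, 0.0004, 0.0374] [0.0, -0.0002, 0.0006]
[0.0078, 0.0004, 0.0374] [0.0, -0.0002, 0.0006]
[0.0078, 0.0004, 0.0374] [0.0, -0.0002, 0.0006]
[0.0078, 0.0004, 0.0374] [0.0, -0.0002, 0.0006]
[0.0079, 0.0004, 0.0374] [0.0, -0.0002, 0.0006]
[0.0079, 0.0004, 0.0374] [0.0, -0.0002, 0.0006]
[0.0079, 0.0004, 0.0374] [0.0, -0.0002, 0.0006]
[0.0079, 0.0004, 0.0374] [0.0, -0.0002, 0.0006]
```

Emit:
play_rows(series=[[0.003,0,0.022,0,0,0.001,0],[0.006,0,0.038,0,0,0.002,0],[0.0075,0,0.044,0,0,0.002,0],[0.008,0,0.047,0,0,0.002,0],[0.008,0,0.047,0,0,0.002,0],[0.008,0,0.047,0,0,0.002,0],[0.008,0,0.047,0,0,0.002,0],[0.008,0,0.046,0,0,0.002,0],[0.007,0,0.04,0,0,0.002,0],[0.005,0,0.025,0,0,0.002,0]])

```text
clock: 18.95
position: [545.5, -249.1, 137.4]
ee_rot: [-0.051, 0.707, -0.703, 0.045]
contact_force: [-0.3, 0.6, -1.5]
gripper_width: 26.9
```

Emit:
play_rows(series=[[0.001,0,0.006,0,0,0,0],[0,0,0,0,0,0,0],[0,0,0,0,0,0,0]])

```text
clock: 19.25
position: [542.1, -257.7, 132.2]
ee_rot: [-0.051, 0.709, -0.703, 0.04]
contact_force: [-0.3, 0.5, -1.9]
gripper_width: 26.8
```

```bash
python3 -c "
from h import *
snap('wrist','w6'); s=read_state()
a=cv2.imread('pics/w6.png'); cv2.imwrite('pics/w6c.png',cv2.resize(a[200:440,180:460],None,fx=2,fy=2))
go(OBJ['tlong'],60)"
```

```text
pos [ 542.1 -257.4  132.2] rotvec total [ 0.0099 -0.0018  0.0156] tool delta now mm [ 3.8 72.4 -8.2] n 2 t 19.3
[0.0019, 0.0362, -0.0041] [0.005, -0.0009, 0.0078]
[0.0022, 0.0362, -0.0043] [0.005, -0.0009, 0.0078]
```

View pics/w6c.png

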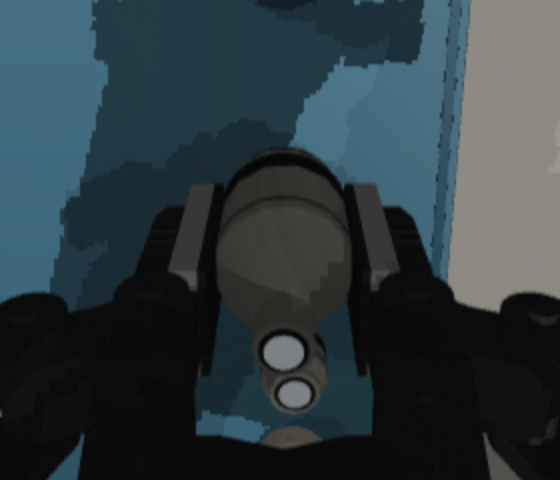

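Long objective held upright, nose at crop (284,351), with the middle one visible behind it at (293,393).

Emit:
play_rows(series=[[0.001,0.02,-0.003,0.005,0,0.008,0],[0.001,0.03,-0.002,0.004,0,0.007,0],[0,0.018,0,0,0,0,0],[0,0,0,0,0,0,0]])

```text
clock: 19.7
position: [541.2, -247.1, 63.7]
ee_rot: [0.047, -0.705, 0.705, -0.05]
contact_force: [-0.2, -0.4, -0.8]
gripper_width: 27.0
```

```bash
python3 -c "
from h import *
M=R.from_rotvec([0,0,0])*R.from_quat(read_state()['ee_rot'])
# pose at w6
c=np.load('pics/w6.npz'); w=ray('w6',321.8,375.3,132.2+43.7)-[542.1,-257.4,132.2]
print('nose vs tcp tool',M.inv().apply(w))
go(OBJ['tlong'],17.3)"
```

```text
nose vs tcp tool [ -0.25451675 -43.69960422  -0.73068186]
pos [ 541.2 -247.1   63.7] rotvec total [-0.0003  0.0059 -0.0036] tool delta now mm [ 5.5 46.4  1.4] n 2 t 19.7
[0.0027, 0.0232, 0.0007] [-0.0002, 0.003, -0.0018]
[0.0027, 0.0232, 0.0007] [-0.0002, 0.003, -0.0018]
```

Emit:
play_rows(series=[[0.002,0.018,0.001,0,0.003,-0.002,0],[0.002,0.018,0.001,0,0.003,-0.002,0],[0.001,0.005,0,0,0,0,0],[0,0,0,0,0,0,0]])

```text
clock: 20.1
position: [540.5, -246.7, 25.6]
ee_rot: [0.047, -0.704, 0.706, -0.051]
contact_force: [-0.6, -1.0, -1.1]
gripper_width: 26.6
```

```bash
python3 -c "
from h import *
go(OBJ['tlong'],17.3)"
```

```text
pos [ 540.5 -246.7   25.6] rotvec total [-0.0031  0.0075 -0.0051] tool delta now mm [4.8 8.3 1.9] n 1 t 20.1
[0.0048, 0.0083, 0.0019] [-0.0031, 0.0075, -0.0051]
```

Emit:
play_rows(series=[[0.002,0.002,0.001,-0.001,0.004,-0.002,0],[0.002,0.002,0.001,-0.001,0.003,-0.002,0],[0.001,0,0,0,0,0,0],[0,0,0,0,0,0,0]])

```text
clock: 20.5
position: [538.2, -249.4, 25.1]
ee_rot: [0.044, -0.705, 0.707, -0.049]
contact_force: [-0.3, -0.1, -1.6]
gripper_width: 27.0
```

```bash
python3 -c "
from h import *
go(OBJ['tlong'],17.3)"
```

```text
pos [ 538.2 -249.4   25.1] rotvec total [-0.0033  0.0017 -0.0069] tool delta now mm [ 2.1  7.8 -0.5] n 1 t 20.5
[0.0021, 0.0078, -0.0005] [-0.0033, 0.0017, -0.0069]
```

Emit:
play_rows(series=[[0.0015,0.003,0,-0.001,0,-0.003,0],[0.001,0.003,0,-0.001,0,-0.003,0],[0,0.002,0,0,0,0,0]])

```text
clock: 20.8
position: [536.1, -250.1, 17.6]
ee_rot: [0.046, -0.705, 0.706, -0.048]
contact_force: [0.2, 1.0, -2.2]
gripper_width: 26.9
```

```bash
python3 -c "
from h import *
print(read_state()['contact_force'])
go(OBJ['tlong'],17.3)"
```

```text
[ 0.16565849  0.96162665 -2.17189397]
pos [ 536.1 -250.1   17.6] rotvec total [-0.0019  0.0015 -0.0023] tool delta now mm [-0.1  0.3 -0.9] n 1 t 20.8
[-0.0001, 0.0003, -0.0009] [-0.0019, 0.0015, -0.0023]
```

Emit:
play_rows(series=[[0.0005,0.001,0,0,0,0,0.0],[0,0,0,0,0,0,0.055],[0,0,0,0,0,0,0.055],[0,-0.0005,0,0,0,0,0.055],[0,0,0,0,0,0,0.055],[0,-0.02,0,0,0,0,0.055],[0,-0.04,0,0,0,0,0.055],[0,-0.04,0,0,0,0,0.065],[0,-0.025,0,0,0,0,0.065],[0,-0.01,0,0,0,0,0.065]])

```text
clock: 21.8
position: [534.5, -250.0, 154.7]
ee_rot: [0.048, -0.705, 0.706, -0.046]
contact_force: [0.8, -0.3, 0.4]
gripper_width: 65.1
```

```bash
python3 -c "
from h import *
snap('top','t2'); print(read_state()['gripper_width'])
go(OBJ['eye'],130)"
```

```text
64.98272083369072
pos [ 535.  -250.2  155.6] rotvec total [-0.0017  0.0022  0.0018] tool delta now mm [   3.6   24.8 -454.3] n 12 t 21.85
[0.0003, 0.0021, -0.0379] [-0.0001, 0.0002, 0.0002]
[0.0003, 0.0021, -0.0379] [-0.0001, 0.0002, 0.0002]
[0.0003, 0.0021, -0.0379] [-0.0001, 0.0002, 0.0002]
[0.0003, 0.0021, -0.0379] [-0.0001, 0.0002, 0.0002]
[0.0003, 0.0021, -0.0379] [-0.0001, 0.0002, 0.0002]
[0.0003, 0.0021, -0.0379] [-0.0001, 0.0002, 0.0002]
[0.0003, 0.0021, -0.0379] [-0.0001, 0.0002, 0.0002]
[0.0004, 0.0021, -0.0379] [-0.0001, 0.0002, 0.0002]
[0.0004, 0.0021, -0.0379] [-0.0001, 0.0002, 0.0002]
[0.0004, 0.0021, -0.0379] [-0.0001, 0.0002, 0.0002]
[0.0004, 0.0021, -0.0379] [-0.0001, 0.0002, 0.0002]
[0.0004, 0.0021, -0.0379] [-0.0001, 0.0002, 0.0002]
```

Emit:
play_rows(series=[[0,0,-0.022,0,0,0,0.065],[0,0,-0.038,0,0,0.001,0.065],[0,0,-0.044,0,0,0.002,0.065],[0,0,-0.048,0,0,0.002,0.065],[0,0,-0.048,0,0,0.002,0.065],[0,0,-0.048,0,0,0.002,0.065],[0,0,-0.048,0,0,0.002,0.065],[0,0,-0.048,0,0,0.002,0.065],[0,0,-0.044,0,0,0.002,0.065],[0,0,-0.036,0,0,0.002,0.065]])

```text
clock: 22.85
position: [472.2, 179.8, 140.7]
ee_rot: [0.044, -0.705, 0.707, -0.041]
contact_force: [1.2, -0.4, 0.5]
gripper_width: 64.7
```

Emit:
play_rows(series=[[0,0,-0.02,0,0,0.001,0.065],[0,0,-0.004,0,0,0,0.065],[0,0,0,0,0,0,0.065],[0,0,0,0,0,0,0.065]])

```text
clock: 23.25
position: [465.9, 206.8, 135.1]
ee_rot: [0.049, -0.703, 0.709, -0.041]
contact_force: [-0.5, 0.3, 0.8]
gripper_width: 65.0
```

```bash
python3 -c "
from h import *
go(OBJ['eye'],95)"
```

```text
pos [465.9 206.8 135.1] rotvec total [-0.0077 -0.0045  0.0118] tool delta now mm [-4.8 40.2  7.6] n 2 t 23.25
[-0.0024, 0.0201, 0.0038] [-0.0039, -0.0022, 0.0059]
[-0.0023, 0.0201, 0.0039] [-0.0039, -0.0022, 0.0059]
```

Emit:
play_rows(series=[[-0.002,0.015,0.003,-0.004,-0.002,0.006,0.065],[-0.002,0.02,0.003,-0.003,-0.002,0.005,0.065],[0,0.004,0,0,0,0,0.065],[0,0,0,0,0,0,0.065]])

```text
clock: 23.65
position: [471.0, 196.4, 94.9]
ee_rot: [0.044, -0.705, 0.706, -0.043]
contact_force: [0.8, 0.1, 0.9]
gripper_width: 65.1
```

```bash
python3 -c "
from h import *
snap('wrist','w7')
a=cv2.imread('pics/w7.png'); cv2.imwrite('pics/w7c.png',a[100:400,100:500])
print(proj('w7',(471.1,199.5,56)))
go(OBJ['eye'],20)"
```

```text
[319.77801582 278.67414231]
pos [470.9 196.5  95. ] rotvec total [-0.001  -0.0066  0.0014] tool delta now mm [-0.7 75.  -3. ] n 2 t 23.7
[-0.0003, 0.0375, -0.0015] [-0.0005, -0.0033, 0.0007]
[-0.0003, 0.0375, -0.0015] [-0.0005, -0.0033, 0.0007]
```

View pics/w7c.png

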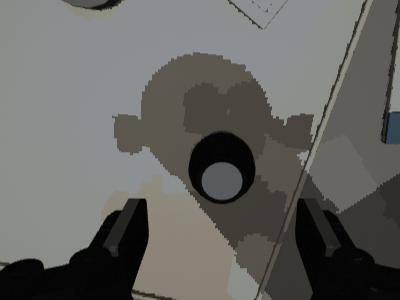

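Eyepiece top at (321,282), predicted (320,279), so it is 1–2 mm further +y. Descending.

Emit:
play_rows(series=[[0,0.022,-0.001,0,-0.003,0.001,0.065],[0,0.03,-0.001,0,-0.003,0,0.065],[0,0.016,-0.0005,0,0,0,0.065],[0,0.004,0,0,0,0,0.065],[0,0,0,0,0,0,0.065]])

```text
clock: 24.2
position: [475.1, 200.7, 26.5]
ee_rot: [-0.042, 0.707, -0.704, 0.049]
contact_force: [1.0, -0.8, 0.2]
gripper_width: 64.9
```

```bash
sed -i 's/eye=(471.1,199.5)/eye=(471.1,200.7)/' h.py; python3 -c "
from h import *
go(OBJ['eye'],19)"
```

```text
pos [475.1 200.7  26.5] rotvec total [ 0.0043 -0.0016 -0.0101] tool delta now mm [ 4.   7.4 -0.5] n 1 t 24.2
[0.004, 0.0074, -0.0005] [0.0043, -0.0016, -0.0101]
```

Emit:
play_rows(series=[[0.002,0.003,0,0.002,0,-0.005,0.065],[0.001,0.003,0,0.002,0,-0.004,0.065],[0,0,0,0,0,0,0.065],[0,0,0,0,0,0,0],[0,0,0,0,0,0,0],[0,0,0,0,0,0,0],[0,0,0,0,0,0,0],[0,0,0,0,0,0,0]])

```text
clock: 25.0
position: [473.8, 201.6, 24.1]
ee_rot: [-0.044, 0.707, -0.704, 0.048]
contact_force: [0.0, 0.4, -0.2]
gripper_width: 37.1
```

```bash
python3 -c "
from h import *
print(read_state()['contact_force'],read_state()['gripper_width'])
go(OBJ['eye'],19)"
```

```text
[ 0.02854556  0.35390118 -0.2015954 ] 37.10684579437957
pos [473.8 201.6  24.1] rotvec total [ 0.0037 -0.0013 -0.0066] tool delta now mm [2.8 5.1 0.6] n 1 t 25.0
[0.0028, 0.0051, 0.0006] [0.0037, -0.0013, -0.0066]
```

Emit:
play_rows(series=[[0,-0.02,0,0,0,-0.002,0],[0,-0.035,0,0,0,-0.002,0],[0,-0.035,0,0,0,0,0],[0,-0.03,0,0,0,0,0],[0,-0.015,0,0,0,0,0],[0,0,0,0,0,0,0]])

```text
clock: 25.6
position: [472.0, 200.1, 161.3]
ee_rot: [-0.047, 0.706, -0.706, 0.044]
contact_force: [0.8, -0.0, -1.1]
gripper_width: 37.6
```

```bash
sed -i 's/teye=(611.9,-173.7)/teye=(611.2,-174.4)/' h.py; python3 -c "
from h import *
print(read_state()['contact_force'],read_state()['gripper_width'])
go(OBJ['teye'],160)" | head -3
```

```text
[ 0.84281119 -0.0059429  -1.08727205] 37.55832126105915
pos [472.  200.1 161.3] rotvec total [ 0.0006 -0.0024  0.0037] tool delta now mm [-90.    0.7 389.2] n 10 t 25.6
[-0.009, 0.0001, 0.0389] [0.0001, -0.0002, 0.0004]
```

Emit:
play_rows(series=[[-0.005,0,0.02,0,0,0.001,0],[-0.009,0,0.036,0,0,0.002,0],[-0.011,0,0.042,0,0,0.002,0],[-0.012,0,0.044,0,0,0.002,0],[-0.012,0,0.044,0,0,0.002,0],[-0.012,0,0.044,0,0,0.002,0],[-0.012,0,0.044,0,0,0.002,0],[-0.012,0,0.044,0,0,0.002,0],[-0.01,0,0.036,0,0,0.002,0],[-0.006,0,0.023,0,0,0.002,0]])

```text
clock: 26.6
position: [619.5, -171.3, 143.9]
ee_rot: [-0.05, 0.707, -0.704, 0.045]
contact_force: [-0.5, 0.5, -1.5]
gripper_width: 38.0
```

Emit:
play_rows(series=[[-0.001,0,0.006,0,0,0,0],[0,0,0,0,0,0,0],[0,0,0,0,0,0,0]])

```text
clock: 26.9
position: [619.1, -179.7, 137.5]
ee_rot: [-0.051, 0.708, -0.703, 0.04]
contact_force: [-0.7, 0.2, -1.0]
gripper_width: 37.4
```

```bash
python3 -c "
from h import *
snap('wrist','w8')
a=cv2.imread('pics/w8.png'); cv2.imwrite('pics/w8c.png',a[60:460,100:580])
go(OBJ['teye'],70)"
```

```text
pos [ 618.9 -179.4  137.5] rotvec total [ 0.0074 -0.0015  0.0146] tool delta now mm [ 6.1 67.6 -5.4] n 2 t 26.95
[0.003, 0.0338, -0.0027] [0.0037, -0.0008, 0.0073]
[0.0033, 0.0338, -0.0029] [0.0037, -0.0008, 0.0073]
```

View pics/w8c.png

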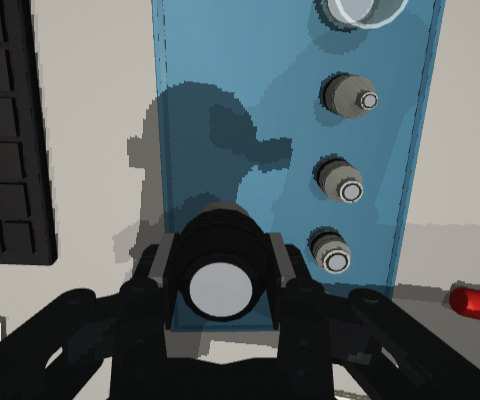

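Eyepiece held upright, top at crop (221,290). The row stands at long (369,101), middle (349,191) and short (336,262).

```bash
python3 -c "
from h import *
for n,u,v,z in(('long',469,161,61),('mid',449,251,49),('short',436,322,37)): print(n,ray('w8',u,v,z).round(1))
print('eye vs tcp',ray('w8',321,350,137.5+31.9)-[618.9,-179.4,137.5])"
```

```text
long [ 535.6 -248.4   61. ]
mid [ 528.3 -186.    49. ]
short [ 518.7 -122.7   37. ]
eye vs tcp [ 0.46883333 -0.6002468  31.9       ]
```

Emit:
play_rows(series=[[0.0025,0.02,-0.002,0.004,-0.001,0.007,0],[0.0025,0.03,-0.002,0.003,0,0.007,0],[0,0.016,0,0,0,0,0],[0,0,0,0,0,0,0]])

```text
clock: 27.35
position: [613.0, -170.3, 71.7]
ee_rot: [-0.047, 0.706, -0.705, 0.05]
contact_force: [-1.1, -0.3, -2.2]
gripper_width: 37.0
```

```bash
python3 -c "
from h import *
go(OBJ['teye'],23.1)"
```

```text
pos [ 613.  -170.3   71.7] rotvec total [-0.      0.0065 -0.0035] tool delta now mm [ 2.5 48.6  3.8] n 2 t 27.35
[0.0012, 0.0243, 0.0019] [-0.0, 0.0032, -0.0018]
[0.0012, 0.0243, 0.0019] [-0.0, 0.0032, -0.0018]
```

Emit:
play_rows(series=[[0.001,0.018,0.0015,0,0.003,-0.002,0],[0.001,0.018,0.0015,0,0.003,-0.002,0],[0.0005,0.005,0,0,0,0,0],[0,0,0,0,0,0,0]])

```text
clock: 27.75
position: [613.6, -170.0, 34.5]
ee_rot: [0.047, -0.705, 0.706, -0.051]
contact_force: [-0.3, 0.2, -1.8]
gripper_width: 37.2
```

```bash
python3 -c "
from h import *
go(OBJ['teye'],23.1)"
```

```text
pos [ 613.6 -170.    34.5] rotvec total [-0.002   0.0073 -0.0057] tool delta now mm [ 3.1 11.4  4. ] n 1 t 27.75
[0.0031, 0.0114, 0.004] [-0.002, 0.0073, -0.0057]
```

Emit:
play_rows(series=[[0.0015,0.003,0.002,0,0.004,-0.003,0],[0.001,0.003,0.001,0,0.003,-0.002,0],[0,0,0,0,0,0,0],[0,0,0,0,0,0,0]])

```text
clock: 28.15
position: [613.8, -173.1, 32.0]
ee_rot: [0.044, -0.704, 0.707, -0.049]
contact_force: [0.4, -0.2, -1.9]
gripper_width: 37.5
```

```bash
python3 -c "
from h import *
go(OBJ['teye'],23.1)"
```

```text
pos [ 613.8 -173.1   32. ] rotvec total [-0.0035  0.0013 -0.0065] tool delta now mm [2.8 8.9 0.9] n 1 t 28.15
[0.0028, 0.0089, 0.0009] [-0.0035, 0.0013, -0.0065]
```

Emit:
play_rows(series=[[0.001,0.003,0.0005,-0.001,0,-0.003,0],[0.0005,0.003,0,-0.001,0,-0.003,0],[0,0.003,0,0,0,0,0]])

```text
clock: 28.45
position: [613.0, -174.1, 23.6]
ee_rot: [0.046, -0.705, 0.706, -0.048]
contact_force: [-0.6, 0.0, -2.2]
gripper_width: 37.6
```

```bash
python3 -c "
from h import *
print(read_state()['contact_force'])
go(OBJ['teye'],23.1)"
```

```text
[-0.56884774  0.02372542 -2.2273241 ]
pos [ 613.  -174.1   23.6] rotvec total [-0.0019  0.0012 -0.0022] tool delta now mm [1.8 0.5 0. ] n 1 t 28.45
[0.0018, 0.0005, 0.0] [-0.0019, 0.0012, -0.0022]
```

Emit:
play_rows(series=[[0,0.0015,0,0,0,0,0.0],[0,0,0,0,0,0,0.06],[0,0,0,0,0,0,0.06],[0,-0.0005,0,0,0,0,0.06],[0,0,0,0,0,0,0.06],[0,-0.02,0,0,0,0,0.06],[0,-0.04,0,0,0,0,0.06],[0,-0.04,0,0,0,0,0.06],[0,-0.025,0,0,0,0,0.062],[0,-0.01,0,0,0,0,0.062]])

```text
clock: 29.45
position: [611.5, -174.1, 159.6]
ee_rot: [0.049, -0.705, 0.706, -0.045]
contact_force: [0.3, -0.1, -0.5]
gripper_width: 62.0
```

```bash
python3 -c "
from h import *
snap('wrist','w9')
go(OBJ['cap'],130)"|head -3
```

```text
pos [ 612.1 -174.2  160.6] rotvec total [-0.0021  0.0018  0.0036] tool delta now mm [  11.5   30.1 -272.3] n 7 t 29.5
[0.0016, 0.0043, -0.0389] [-0.0003, 0.0003, 0.0005]
[0.0017, 0.0043, -0.0389] [-0.0003, 0.0003, 0.0005]
```

Emit:
play_rows(series=[[0.0,0,-0.02,0,0,0,0.062],[0.001,0.001,-0.036,0,0,0.001,0.062],[0.001,0.002,-0.042,0,0,0.002,0.062],[0.001,0.002,-0.045,0,0,0.002,0.062],[0.001,0.002,-0.045,0,0,0.002,0.062],[0.001,0.002,-0.04,0,0,0.002,0.062],[0.001,0.002,-0.026,0,0,0.002,0.062],[0,0,-0.012,0,0,0.002,0.062],[0,0,0,0,0,0,0.062],[0,0,0,0,0,0,0.062]])

```text
clock: 30.5
position: [563.7, 95.5, 134.1]
ee_rot: [0.049, -0.704, 0.707, -0.041]
contact_force: [0.2, -0.2, -0.2]
gripper_width: 62.0
```

```bash
python3 -c "
from h import *
go(OBJ['cap'],80)"
```

```text
pos [563.7  95.5 134.1] rotvec total [-0.0032 -0.0041  0.0111] tool delta now mm [-1.2 54.1  1.3] n 2 t 30.5
[-0.0006, 0.0271, 0.0007] [-0.0016, -0.002, 0.0055]
[-0.0005, 0.0271, 0.0007] [-0.0016, -0.002, 0.0055]
```

Emit:
play_rows(series=[[0,0.02,0,-0.002,-0.002,0.006,0.062],[0,0.028,0,-0.001,-0.002,0.005,0.062],[0,0.006,0,0,0,0,0.062],[0,0,0,0,0,0,0.062]])

```text
clock: 30.9
position: [565.1, 90.6, 79.1]
ee_rot: [0.043, -0.706, 0.706, -0.045]
contact_force: [-0.7, 0.0, 0.4]
gripper_width: 62.2
```

```bash
python3 -c "
from h import *
snap('wrist','w10')
a=cv2.imread('pics/w10.png'); cv2.imwrite('pics/w10c.png',a[100:400,100:500])
print(proj('w10',(564.5,94.1,24)))
for n,p in(('scene',(562.6,92.2,24)),): print(n,proj('w10',p))
go(OBJ['cap'],11)"
```

```text
[321.24689081 268.43835735]
scene [324.76161024 265.90595325]
pos [565.1  90.6  79.4] rotvec total [-0.0002 -0.0066 -0.0018] tool delta now mm [ 0.2 68.4 -3.5] n 2 t 30.95
[0.0001, 0.0342, -0.0018] [-0.0001, -0.0033, -0.0009]
[0.0001, 0.0342, -0.0018] [-0.0001, -0.0033, -0.0009]
```

View pics/w10c.png

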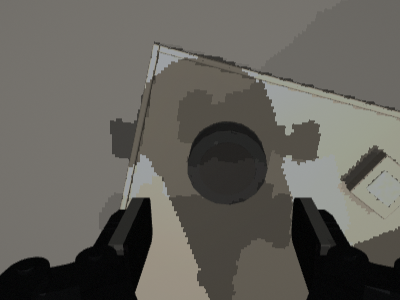

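Cap top centred at full-frame (327,266), predicted (321,268), so its x is about 562, as the scene view said.

Emit:
play_rows(series=[[0.001,0.022,-0.001,0,-0.003,-0.001,0.062],[0.001,0.028,-0.001,0,-0.003,-0.001,0.062],[0.0,0.01,0,0,0,0,0.062],[0,0,0,0,0,0,0.062],[0,0,0,0,0,0,0.062]])

```text
clock: 31.45
position: [569.1, 92.2, 24.8]
ee_rot: [-0.041, 0.707, -0.705, 0.05]
contact_force: [-1.0, 1.1, -0.2]
gripper_width: 62.3
```

```bash
sed -i 's/cap=(564.5,94.1)/cap=(562.3,93.3)/' h.py; python3 -c "
from h import *
print(read_state()['contact_force'])
go(OBJ['cap'],10)"
```

```text
[-0.99748563  1.06145617 -0.24710258]
pos [569.1  92.2  24.8] rotvec total [ 0.0019 -0.0019 -0.0128] tool delta now mm [ 6.8 14.7 -2. ] n 1 t 31.45
[0.0068, 0.0147, -0.002] [0.0019, -0.0019, -0.0128]
```

Emit:
play_rows(series=[[0.003,0,-0.001,0.001,-0.001,-0.006,0.062],[0.002,0,0,0.001,0,-0.004,0.062],[0,0,0,0,0,0,0.062],[0,0,0,0,0,0,0.062]])

```text
clock: 31.85
position: [566.0, 93.4, 28.8]
ee_rot: [-0.043, 0.706, -0.705, 0.049]
contact_force: [-0.5, -0.2, 0.4]
gripper_width: 61.7
```

```bash
python3 -c "
from h import *
go(OBJ['cap'],10)"
```

```text
pos [566.   93.4  28.8] rotvec total [ 0.0014 -0.0002 -0.0088] tool delta now mm [ 3.8 18.7 -0.3] n 1 t 31.85
[0.0038, 0.0187, -0.0003] [0.0014, -0.0002, -0.0088]
```

Emit:
play_rows(series=[[0.002,0.005,0,0,0,-0.005,0.062],[0.001,0.006,0,0,0,-0.004,0.062],[0,0.005,0,0,0,0,0.062],[0,0,0,0,0,0,0.062]])

```text
clock: 32.25
position: [562.7, 93.1, 11.6]
ee_rot: [-0.046, 0.706, -0.705, 0.046]
contact_force: [-0.0, -0.8, -0.2]
gripper_width: 61.6
```

```bash
python3 -c "
from h import *
print(read_state()['contact_force'])
go(OBJ['cap'],10)"
```

```text
[-0.03474266 -0.8295718  -0.1812107 ]
pos [562.7  93.1  11.6] rotvec total [ 0.0016 -0.0002  0.0008] tool delta now mm [ 0.4  1.6 -0.3] n 1 t 32.25
[0.0004, 0.0016, -0.0003] [0.0016, -0.0002, 0.0008]
```

Emit:
play_rows(series=[[0,0.001,0,0,0,0,0.062],[0,0,0,0,0,0,0],[0,0,0,0,0,0,0],[0,0,0,0,0,0,0],[0,0,0,0,0,0,0],[0,0,0,0,0,0,0]])

```text
clock: 32.85
position: [562.9, 93.1, 10.5]
ee_rot: [-0.047, 0.706, -0.705, 0.046]
contact_force: [0.2, -0.2, -0.2]
gripper_width: 46.1
```

Emit:
play_rows(series=[[0,-0.02,0,0,0,0,0],[0,-0.035,0,0,0,0,0],[0,-0.035,0,0,0,0,0],[0,-0.035,0,0,0,0,0],[0,-0.015,0,0,0,0,0],[0,0,0,0,0,0,0]])

```text
clock: 33.45
position: [561.9, 92.3, 153.3]
ee_rot: [0.048, -0.706, 0.706, -0.044]
contact_force: [0.3, 0.4, -0.2]
gripper_width: 46.5
```

```bash
python3 -c "
from h import *
# where the eyepiece now stands, from the top view
snap('wrist','w11')
a=cv2.imread('pics/w9.png')[150:420,180:460]; b=cv2.imread('pics/w11.png')[200:440,180:460]
cv2.imwrite('pics/pair.png',np.hstack([cv2.resize(a,(400,386)),cv2.resize(b,(400,386))]))
c=np.load('pics/w9.npz'); print(proj('w9',(613,-174.3,55)))
go(OBJ['teye'],160)"|head -4
```

```text
[318.30402927 237.78885752]
pos [561.3  92.1 152.2] rotvec total [-0.0002 -0.0012  0.0078] tool delta now mm [-15.   -7.8 270.7] n 7 t 33.5
[-0.0021, -0.0011, 0.0387] [-0.0, -0.0002, 0.0011]
[-0.0021, -0.0011, 0.0387] [-0.0, -0.0002, 0.0011]
```

View pics/pair.png

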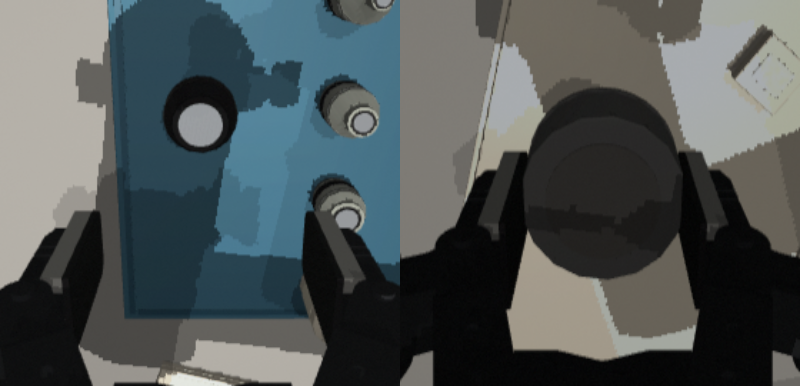

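Cap held level; its top centre is at full-frame (322,322.6). The eyepiece top in w9 is at (320,238), predicted (318,238).

```bash
python3 -c "
from h import *
print('cap vs tcp',ray('w11',322,322.6,152.2+13.5)-[561.5,92.2,152.2],'eye',ray('w9',320,238.1,55))"
```

```text
cap vs tcp [-0.21227146  0.29065973 13.5       ] eye [ 611.73204361 -174.22499086   55.        ]
```

Emit:
play_rows(series=[[-0.001,-0.001,0.02,0,0,0.001,0],[-0.002,-0.001,0.035,0,0,0.002,0],[-0.003,-0.001,0.042,0,0,0.002,0],[-0.003,-0.001,0.043,0,0,0.002,0],[-0.003,-0.001,0.043,0,0,0.002,0],[-0.003,-0.001,0.038,0,0,0.002,0],[-0.002,-0.001,0.028,0,0,0.002,0],[-0.001,0,0.014,0,0,0.001,0],[0,0,0,0,0,0,0],[0,0,0,0,0,0,0]])

```text
clock: 34.5
position: [606.8, -174.2, 139.4]
ee_rot: [-0.055, 0.707, -0.704, 0.038]
contact_force: [-0.0, 1.0, -0.2]
gripper_width: 46.2
```

```bash
sed -i 's/teye=(611.2,-174.4)/teye=(612.3,-174.2)/' h.py; python3 -c "
from h import *
go(OBJ['teye'],90)"
```

```text
pos [ 606.8 -174.2  139.4] rotvec total [0.0053 0.     0.0231] tool delta now mm [-6.6 49.3  1. ] n 2 t 34.5
[-0.0033, 0.0247, 0.0005] [0.0027, 0.0, 0.0115]
[-0.003, 0.0247, 0.0004] [0.0027, 0.0, 0.0115]
```

Emit:
play_rows(series=[[-0.002,0.02,0,0.003,0,0.012,0],[-0.002,0.022,0,0.002,0,0.011,0],[0,0.01,0,0,0,0,0],[0,0,0,0,0,0,0]])

```text
clock: 34.9
position: [609.7, -168.4, 85.3]
ee_rot: [-0.048, 0.706, -0.705, 0.048]
contact_force: [-0.4, -1.1, -0.3]
gripper_width: 46.0
```

```bash
python3 -c "
from h import *
go(OBJ['teye'],70)"
```

```text
pos [ 609.7 -168.4   85.3] rotvec total [0.0011 0.0058 0.0005] tool delta now mm [-1.8 15.3  6.1] n 1 t 34.9
[-0.0018, 0.0153, 0.0061] [0.0011, 0.0058, 0.0005]
```

Emit:
play_rows(series=[[-0.001,0.004,0.003,0,0.003,0,0],[-0.001,0.004,0.002,0,0.003,0,0],[0,0.002,0,0,0,0,0],[0,0,0,0,0,0,0]])

```text
clock: 35.3
position: [614.4, -172.2, 77.0]
ee_rot: [-0.046, 0.706, -0.705, 0.048]
contact_force: [0.2, -0.1, -0.4]
gripper_width: 46.1
```

```bash
python3 -c "
from h import *
go(OBJ['teye'],66)"
```

```text
pos [ 614.4 -172.2   77. ] rotvec total [-0.0001  0.002  -0.0031] tool delta now mm [ 2.3 11.   1.7] n 1 t 35.3
[0.0023, 0.011, 0.0017] [-0.0001, 0.002, -0.0031]
```

Emit:
play_rows(series=[[0.001,0.003,0.0008,0,0.001,-0.001,0],[0.0005,0.003,0.0005,0,0.001,-0.001,0],[0,0.003,0,0,0,0,0],[0,0,0,0,0,0,0]])

```text
clock: 35.7
position: [613.3, -174.2, 68.3]
ee_rot: [0.045, -0.706, 0.706, -0.047]
contact_force: [-0.3, 0.2, -0.8]
gripper_width: 46.4
```

```bash
python3 -c "
from h import *
print(read_state()['contact_force'])
go(OBJ['teye'],44.5)"
```

```text
[-0.26660054  0.15132243 -0.84564812]
pos [ 613.3 -174.2   68.3] rotvec total [-0.0004 -0.0007 -0.0026] tool delta now mm [ 1.1 23.8 -0.1] n 1 t 35.7
[0.0011, 0.0238, -0.0001] [-0.0004, -0.0007, -0.0026]
```

Aligned. Descending in small steps, watching the force.

Emit:
play_rows(series=[[0.0006,0.003,0,0,0,-0.001,0],[0,0.003,0,0,0,-0.001,0],[0,0.003,0,0,0,0,0],[0,0.003,0,0,0,0,0],[0,0.001,0,0,0,0,0]])

```text
clock: 36.2
position: [612.7, -174.3, 54.1]
ee_rot: [0.046, -0.705, 0.706, -0.046]
contact_force: [0.7, -0.3, 0.2]
gripper_width: 46.2
```

```bash
python3 -c "
from h import *
print(read_state()['contact_force'])
go(OBJ['teye'],44.5)"
```

```text
[ 0.67114439 -0.3131442   0.21693739]
pos [ 612.7 -174.3   54.1] rotvec total [-0.0004 -0.0007 -0.0004] tool delta now mm [ 0.4  9.6 -0.2] n 1 t 36.2
[0.0004, 0.0096, -0.0002] [-0.0004, -0.0007, -0.0004]
```

Emit:
play_rows(series=[[0,0.003,0,0,0,0,0],[0,0.003,0,0,0,0,0],[0,0.001,0,0,0,0,0]])

```text
clock: 36.5
position: [612.9, -174.5, 46.7]
ee_rot: [0.046, -0.705, 0.706, -0.046]
contact_force: [-0.6, -0.4, 1.0]
gripper_width: 46.1
```

```bash
python3 -c "
from h import *
print(read_state()['contact_force'])
go(OBJ['teye'],44.5)"
```

```text
[-0.64136216 -0.3967771   0.96219948]
pos [ 612.9 -174.5   46.7] rotvec total [-0.0009 -0.0005 -0.0006] tool delta now mm [ 0.5  2.2 -0.4] n 1 t 36.5
[0.0005, 0.0022, -0.0004] [-0.0009, -0.0005, -0.0006]
```

Emit:
play_rows(series=[[0,0.001,0,0,0,0,0],[0,0.001,0,0,0,0,0]])

```text
clock: 36.7
position: [612.9, -174.8, 44.5]
ee_rot: [0.046, -0.705, 0.706, -0.046]
contact_force: [-0.0, 0.2, -0.2]
gripper_width: 46.2
```

Emit:
play_rows(series=[[0,0,0,0,0,0,0.07],[0,0,0,0,0,0,0.07],[0,0,0,0,0,0,0.07],[0,0,0,0,0,0,0.07],[0,-0.02,0,0,0,0,0.07],[0,-0.04,0,0,0,0,0.07],[0,-0.04,0,0,0,0,0.07],[0,-0.03,0,0,0,0,0.07],[0,-0.01,0,0,0,0,0.07]])

```text
clock: 37.6
position: [611.4, -174.1, 186.5]
ee_rot: [-0.048, 0.706, -0.706, 0.044]
contact_force: [-0.6, 0.8, 0.3]
gripper_width: 70.0
```

```bash
python3 -c "
from h import *
snap('wrist','w12');snap('scene','s2')
a=cv2.imread('pics/w12.png')[80:400,140:540]; b=cv2.imread('pics/s2.png')[200:340,100:320]
cv2.imwrite('pics/fin.png',np.hstack([cv2.resize(a,(375,300)),cv2.resize(b,(425,270))[:300]]) if 0 else np.vstack([cv2.resize(a,(500,300)),cv2.resize(b,(500,300))]))
print(read_state()['contact_force'])"
```

```text
[-0.27230388  0.0264702  -1.12483584]
```

View pics/fin.png

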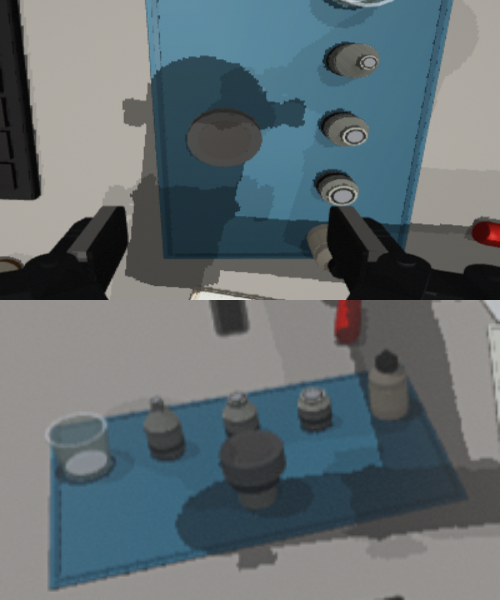

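The final view shows the cap level on the eyepiece (scene crop (253,455)), directly behind the middle objective. The row reads pot, long, middle, short, bottle, all upright. One last numeric check.

```bash
python3 -c "
from h import *
print('cap pred',proj('w12',(612,-174.2,58)),'seen 319,225')
L,M,S=[ray('w12',*p)[:2] for p in((435.2,146.1,61),(423.2,222.9,49),(413.6,285.9,37))]
x=np.array([.9914,.131]);y=np.array([-.131,.9914]);o=np.array([527.6,-184.8])
for p in(L,M,S,ray('w12',319,225,58)[:2]): print(((p-o)@x).round(1),((p-o)@y).round(1))
a=cv2.imread('pics/top0.png').astype(int);import sys
snap('top','t3');b=cv2.imread('pics/t3.png').astype(int)
for n,(u,v) in dict(box=(290,286),bottle=(369,262)).items(): print(n,abs(a-b)[v-10:v+10,u-12:u+12].mean().round(1))
"
```

```text
cap pred [319.39268334 228.86190397] seen 319,225
-0.5 -64.6
-0.5 -2.8
-0.6 59.8
85.4 -3.8
box 3.8
bottle 51.6
```

```bash
python3 -c "
from h import *
a=cv2.imread('pics/scene0.png',0);b=cv2.imread('pics/s2.png',0)
for n,(u,v,h) in dict(bottle=(271,240,18),pot=(134,269,18),box=(338,226,12)).items():
    t=a[v-h:v+h,u-h:u+h]; m=cv2.matchTemplate(b[v-h-15:v+h+15,u-h-15:u+h+15],t,cv2.TM_CCOEFF_NORMED); _,s,_,l=cv2.minMaxLoc(m); print(n,round(s,3),l[0]-15,l[1]-15)
"
```

```text
bottle 0.694 0 0
pot 0.997 0 0
box 0.999 0 0
```

Bottle, pot and box have not moved. Handing in.

```bash
python3 -c "
from h import *
print(job_done())"
```

```text
the job is handed in; nothing more can be done
None
```

The optics are laid out on the mat as asked, and the job is handed in with the gripper open and clear above everything (about 38 s of arm time).

- **Row:** the order is bottle, short, middle, long, pot. All three objectives are upright, in line within about 1 mm, and 62–63 mm apart centre to centre by the last wrist picture.
- **Eyepiece and cap:** the eyepiece stands 86 mm straight behind the middle objective, about 1 mm off to the side. The dust cap sits level on it, let go at its seated height with no force showing. Its top appeared 4 pixels (about 2 mm) from where I predicted.
- **Things left alone:** matching the scene pictures before and after showed zero shift for the bottle, pot and box. The bottle's match score was weak (0.69), and a top-view comparison also differed there. I put both down to shadow and the arm in view.
- **Disagreement in the checks:** the last wrist picture puts the row 2–5 mm nearer the pot than the arm's own readings do. The gap next to the bottle could therefore be about 70 mm, against 65 mm planned.

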